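Change the batch on a bottle shaker with a ball-lock pin and a ratchet clamp

TASK

The shaker run is over, so change the batch: pull the ball-lock pin from its park hole, bring the lock block over the lock hole and push the pin down through both until its shoulder sits; only then lift the ratchet pawl and slide the clamp bar right back. Gently set every tall finished bottle upright in a free cell of the grey carrier and every squat fresh bottle from the carrier upright on the platform between bar and fence; then, still pinned, push the bar up until it holds them snugly against the fence and the pawl has dropped in. Finally pull the pin, freeing the platform, and push it fully home in its park hole; leave the other things on the bench alone.

Things in the scene. Friction and masses are not known exactly. Their poses are not given: they have to be found in the camera images.
- shaker: Reciprocating bottle shaker, fixed to the bench: white housing 236 x 290 mm, 72 mm high. Origin: centre of its underside. x from its front (the side facing the robot) to its back, y along the platform's stroke, z up; all shaker points have these axes. Position and yaw vary. An aluminium bracket shelf (46 x 250 mm, 8 mm thick, top 78 mm above the bench, open below) runs along its front.
- lock_hole (a point): Mouth of the lock hole (13 mm bore, vertical, right through the 8 mm bracket), on the bracket's top face, 78 mm above the bench; in the shaker's frame at x = -140 mm, y = -70 mm from its origin.
- park_hole (a point): Mouth of the pin's park hole: a fixed aluminium block (26 x 26 mm, 22 mm high, bored 13 mm right through) on the same bracket, 150 mm from the lock hole in +y; its top is 100 mm above the bench. At the start the pin stands in it.
- platform (a joint): Slide of the shaker's platform (aluminium, 220 x 300 mm, rubber mat, its top 88 mm above the bench) along the shaker's y, in m, from -0.030 to +0.010. At 0 the hole of its lock block stands exactly over the lock hole. It starts off that place, moves with about 4 N of friction and stays where it is left.
- lock_block (a point): Centre of the top face of the lock block: aluminium, 26 x 26 mm, 20 mm high, at the front edge of the platform and moving with it, bored 13 mm right through from top to bottom. Its top is 100 mm above the bench; it rides 2 mm above the bracket. To move the platform it can be pinched across its y faces from above.
- pin: Ball-lock pin, 80 g. Origin: on its axis, at the underside of its 22 mm steel shoulder; z along the axis, up to the knob. Below: a 10 mm shank with tapered nose, 46 mm long in all. Two spring balls near the nose spread below the bracket when the shoulder sits on the block (in either hole 30 mm of bore), and hold it there: pulling out or pushing in takes 8 to 15 N.
- pin_knob (a point): Centre of the pin's black knob, where it is grasped: a cylinder 24 mm across and 26 mm high on the pin's axis, its centre 26 mm above the shoulder's underside.
- clamp_bar (a joint): Slide of the clamp bar, an aluminium bar across the platform that holds the row of bottles against a fixed 40 mm high fence (its face 85 mm behind the shaker's origin, at x = +85 mm); in m: 0 = clamped, as at the start; grows as the bar slides back to the shaker's front (-x), stop at 0.045. Friction about 2.5 N. A ratchet stops it from sliding back unless the pawl is lifted.
- bar_mid (a point): Middle of the clamp bar (270 mm long, 14 mm thick, its middle 26 mm above the platform).
- pawl (a joint): Ratchet pawl: a steel lever hinged on the middle of the clamp bar, reaching forward over a toothed rack on the platform; in rad: 0 = engaged, grows as its front end is lifted, stop at 0.5. It is free of the rack above 0.15; the bar can be pushed shut with the pawl down, which clicks over the teeth (8 mm apart). A spring pulls it down (2 to 3 N at the tab). It travels with the bar.
- pawl_tab (a point): Middle of the pawl's upright black finger tab at its front end: 7 mm thick along the shaker's x, 14 mm wide along y (pinch it across y), 30 mm high, from 18 mm below this point to 12 mm above it; 70 mm in front of the pawl's hinge; this point is 44 mm above the platform. With the tab held and raised about 14 mm the pawl is clear and the bar can be drawn along by the same grip.
- carrier: Loose grey plastic bottle carrier, open on top, 194 x 131 mm and 50 mm high, walls and floor 5 mm, divided into six square cells about 58 mm wide, three along its x and two along its y. Origin: centre of its underside; cell centres at x = -63, 0 and 63 mm, y = -31.5 and 31.5 mm along its own axes. Mass 0.9 kg.
- done1_mid (a point): Finished sample: tall amber bottle clamped on the shaker at the start (two or three alike; absent ones are None), its centre half-way up: body 48 mm across and 70 mm high, then shoulder and neck; 108 mm high in all; white screw cap on top, 31 mm across and 20 mm high, its middle 44 mm above this point: grasp it there. About 0.2 kg. They stand in a row along the bar, about 70 mm or more between centres.
- fresh1_mid (a point): Fresh sample: squat amber wide-neck bottle standing in the carrier at the start (two or three alike, in cells of the carrier's +y side; absent ones are None), its centre half-way up: body 48 mm across and 60 mm high, 84 mm high in all; white screw cap 36 mm across and 18 mm high, its middle 33 mm above this point: grasp it there. About 0.16 kg.
- done2_mid (a point): Another tall bottle like done1, same size and point.
- fresh2_mid (a point): Another squat bottle like fresh1, same size and point.
- done3_mid (a point): Another tall bottle like done1, same size and point.
- fresh3_mid (a point): Another squat bottle like fresh1, same size and point.
- tip_box: Pipette tip box, 122 x 84 mm, 52 mm high, a bystander to be left alone. Origin: centre of its underside.
- beaker: Beaker, 68 mm across, 85 mm high, a bystander to be left alone. Origin: centre of its underside.
- wash_bottle: White wash bottle, 64 mm across, 165 mm high with its spout, a bystander to be left alone. Origin: centre of its underside.
- timer: Bench timer, 70 x 70 mm, 18 mm high, a bystander to be left alone. Origin: centre of its underside.
- tube_rack: Tube rack, 76 x 205 mm, 93 mm high with its tubes, a bystander to be left alone. Origin: centre of its underside.
- jar: Sample jar, 76 mm across, 66 mm high, a bystander to be left alone. Origin: centre of its underside.

How it is judged:
By the outcome, as a careful person would: the job done as asked, in the order asked, and still so for the second after the job is handed in, with the robot touching nothing.
Of done1, done2, done3 only 2 to 3 are there at a start; the rules pass over those that are not, and their reading is None.
Of fresh1, fresh2, fresh3 only 2 to 3 are there at a start; the rules pass over those that are not, and their reading is None.
At some moment in a run one of carrier may be knocked a few centimetres aside while the robot is not near it.
It also fails if it takes over 210 s, if anything falls off the work surface, if the arm or the gripper's body presses on something with over 40 N, if the wrist force passes 120 N, or if a joint passes its speed limit or range.

ROBOT

A 6-joint arm with a two-finger parallel gripper is mounted at the origin on the work surface. World frame = base frame: x ahead of the robot, y to its left, z up, the work surface at z = 0. Lengths are in m, angles in rad, forces in N, time in s.
With the tool pointing down it reaches from about 0.225 to 0.875 m from the base axis. Payload 3.4 kg.
Tool frame: the origin (TCP) lies on the centre line of the jaws, within the pads' length; the fingertips stand 11 mm ahead of it and the grasp point (between the pads) lies 8 mm behind it; y points along the fingers, z is the direction in which the jaws open and shut, and the axes are right-handed (so a half turn about y gives the same grasp; the last joint's range is limited). The gripper opens to 85 mm and grips with 20 to 120 N. Pads are 22 mm wide; open, the fingers measure 114 mm over their backs; the gripper's body (76 mm by 85 mm) begins 54 mm behind the grasp point. The pads swing forward as they close: fully open they stand 13 mm farther back than shut.
Start: joints at [1.085, 0.276, 1.505, -0, 1.361, -0.121], TCP at [0.205, 0.537, 0.242] pointing down, gripper open.
Joint ranges: [-2.89, 2.89], [-0.75, 2.08], [0.22, 2.7], [-1.18, 4.32], [0.11, 2.71], [-2.7, 2.7]. Speed limits (rad/s): [2.57, 2.57, 3.14, 3.14, 3.14, 3.14].

INTERFACE

Orientations are given as a rotation vector (axis times angle).
In Python, from rig import bot, optics gives the robot as it stands. The module is installed in compiled form; this text tells all that it offers.
- The arm moves only by the tool arm_command, never from a script. Its argument "increments" is one flat list of numbers, 5 for each row, row after row: the closure, from 0 (fully open) to 1 (shut), then the shift along the tool's x, y, z in mm, then the turn about the tool's y in rad. In form: [fingers, x, y, z, spin, fingers, x, y, z, spin, ...]. A call has exactly 5 rows; each row shifts and turns the commanded pose from where the row before left it, along the tool's axes as they then stand; what a row does not reach is not made up. A row lasts 1/8 s, in which the tool goes at most 62.5 mm and 10.7 degrees, less where a joint would pass 70% of its speed; a pose out of reach is approached as far as the arm can. A call is refused whole if a number of a shift passes 62.5 or a number of a turn 0.188, either way. A call with a gripper value outside its range is refused whole. The fingers move at their own pace and stop on an object; "newtons" is the grip in N (left out, the last holds). Time passes only in rows, so rows that do not move let the fingers close, or fill a call up. It gives the time, the measured TCP pose, the force and the opening at its end, in the units of the state.
- bot.get_state(): the state, without advancing time (a new reading comes with each control period).
- optics.capture(name): name is "scene" or "side" or "wrist"; returns (picture, depth): 400x640x3 uint8, red, green, blue; 400x640 float32, m along the optical axis (not along the pixel's ray), 0 where there is no reading.
- optics.camera_info(name): a dict with "intrinsics" (3x3 intrinsics, pixels), "T" (4x4, takes a point from camera to world coordinates); the wrist camera has in their place "tool_from_camera" (4x4, takes a point from camera to tool coordinates, whose origin is the TCP and whose axes are the tool frame's). Camera axes: x right, y up, looking along -z (the intrinsics and any distortion apply to the point x, -y, -z); pixel columns grow to the right and rows downward; lengths in m; the calibration is good to about 2 mm. The wrist camera is an equidistant fisheye: a pixel r from the principal point sees the ray r / f radians off the axis. A picture is of the moment at which its call begins: read the wrist's pose just before it. camera_info takes no time and is no camera call.
- bot.job_done(): hands the job in, once; it reports no verdict.
The state is a dict: "time_s": time; "qpos": joint angles; "qd": joint speeds; "joint_efforts": joint torques, N m; "tool_pos": TCP position; "orientation": TCP orientation; "force": force on the tool from outside, world axes, zero at the start; "moment": the same for the moment, N m; "width": finger opening in m.
Only numpy, scipy, OpenCV 4.12 (cv2) and the standard library are available. Lean on these libraries where they do the work, as an engineer would, in place of code of your own. Each camera call takes 0.05 s, during which the arm holds its last target. There are 200 camera calls.

## Working session

There is one attempt and no reset: what is moved stays moved. The work goes in short steps, Python scripts to look and compute and a tool call to move; the robot and the scene stay as the last step left them, time stands still between calls to the robot, and variables do not carry over. Pictures are saved under pics/ and viewed, about 12 in all and at most 16, crops included, and the job is handed in when it is done.

Besides the shell and the picture viewer there is one more tool, called after "Emit:" as name(argument=value, ...) on one line, values as JSON. arm_command: Moves the arm, as the interface text tells. Its arguments: {"type":"object","properties":{"increments":{"type":"array","items":{"type":"number"}},"newtons":{"type":"number"}},"required":["increments"]}

```bash
mkdir -p pics
cat > h.py <<'E'
import numpy as np, cv2
from rig import bot, optics
from scipy.spatial.transform import Rotation as R
def snap(n,fn=None):
    st=bot.get_state(); im,d=optics.capture(n)
    if fn: cv2.imwrite('pics/'+fn,im[:,:,::-1])
    np.savez('last_'+n+'.npz',im=im,d=d,p=st['tool_pos'],o=st['orientation'])
    return st,im,d
def load(n):
    z=np.load('last_'+n+'.npz'); return {'tool_pos':z['p'],'orientation':z['o']},z['im'],z['d']
def camT(n,st=None):
    ci=optics.camera_info(n); K=np.array(ci['intrinsics'])
    if n=='wrist':
        T=np.eye(4);T[:3,:3]=R.from_rotvec(st['orientation']).as_matrix();T[:3,3]=st['tool_pos']
        return K,T@np.array(ci['tool_from_camera'])
    return K,np.array(ci['T'])
def rays(n,uv,st=None):
    K,T=camT(n,st); uv=np.atleast_2d(np.asarray(uv,float))
    x=(uv[:,0]-K[0,2])/K[0,0]; y=(uv[:,1]-K[1,2])/K[1,1]
    if n=='wrist':
        th=np.hypot(x,y); s=np.where(th>1e-9,np.sin(th)/np.maximum(th,1e-9),1)
        d=np.stack([x*s,-y*s,-np.cos(th)],1)
    else: d=np.stack([x,-y,-np.ones_like(x)],1)
    return T[:3,3],d@T[:3,:3].T
def onplane(n,uv,z,st=None):
    o,d=rays(n,uv,st); return o+d*((z-o[2])/d[:,2])[:,None]
def cloud(n,d,st=None):
    K,T=camT(n,st); v,u=np.mgrid[:d.shape[0],:d.shape[1]]
    o,r=rays(n,np.stack([u.ravel(),v.ravel()],1),st)
    rc=r@T[:3,:3]; P=o+r*(d.ravel()/-rc[:,2])[:,None]
    P[d.ravel()<=0]=np.nan
    return P.reshape(d.shape+(3,))
E
python3 - <<'E'
from h import *
st=bot.get_state(); print(st)
for n in('scene','side','wrist'):
    snap(n,n+'0.png'); ci=optics.camera_info(n); print(n,{k:np.round(v,3).tolist() if not isinstance(v,str) else v for k,v in ci.items()})
E
```

```text
{'time_s': 0.0, 'qpos': array([ 1.08498442e+00,  2.76630109e-01,  1.50614306e+00,  7.21949032e-06,
        1.36067160e+00, -1.20963161e-01]), 'qd': array([ 6.26667205e-04, -8.61439556e-05, -3.58650849e-04,  6.50613028e-04,
       -2.15858973e-03, -5.24977771e-04]), 'joint_efforts': array([ 1.22489717e-03, -4.16773117e+01, -2.45809346e+01, -3.91421836e-04,
        1.06375921e-02, -5.81654362e-06]), 'tool_pos': array([0.20491246, 0.5367136 , 0.2414157 ]), 'orientation': array([-1.55354338,  0.28677655, -0.28589258]), 'force': array([ 0.2137188 , -0.47700936, -1.14850594]), 'moment': array([-0.00620443, -0.03872521, -0.01538644]), 'width': 0.08523289395829296}
scene {'intrinsics': [[414.143, 0.0, 318.214], [0.0, 414.143, 198.013], [0.0, 0.0, 1.0]], 'T': [[-0.53, -0.659, 0.534, 1.217], [0.848, -0.409, 0.337, 0.284], [-0.004, 0.631, 0.775, 1.059], [0.0, 0.0, 0.0, 1.0]]}
side {'intrinsics': [[440.78, 0.0, 326.926], [0.0, 440.78, 187.094], [0.0, 0.0, 1.0]], 'T': [[0.996, 0.071, -0.057, 0.499], [-0.09, 0.664, -0.743, -1.152], [-0.015, 0.745, 0.667, 1.02], [0.0, 0.0, 0.0, 1.0]]}
wrist {'intrinsics': [[309.707, 0.0, 320.313], [0.0, 309.707, 203.487], [0.0, 0.0, 1.0]], 'tool_from_camera': [[-0.001, -0.945, -0.326, -0.084], [-0.001, 0.326, -0.945, -0.131], [1.0, -0.001, -0.001, -0.0], [0.0, 0.0, 0.0, 1.0]]}
```

View pics/scene0.png

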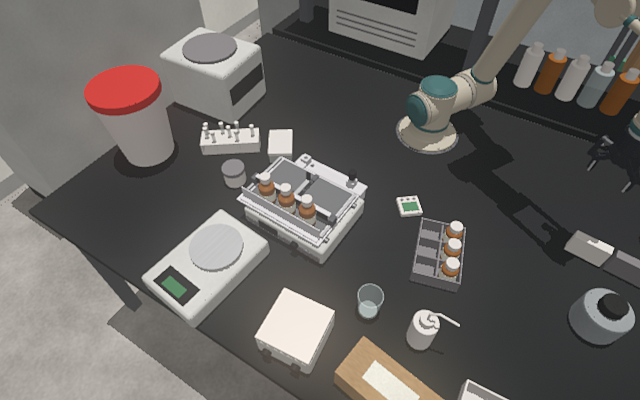

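View pics/side0.png

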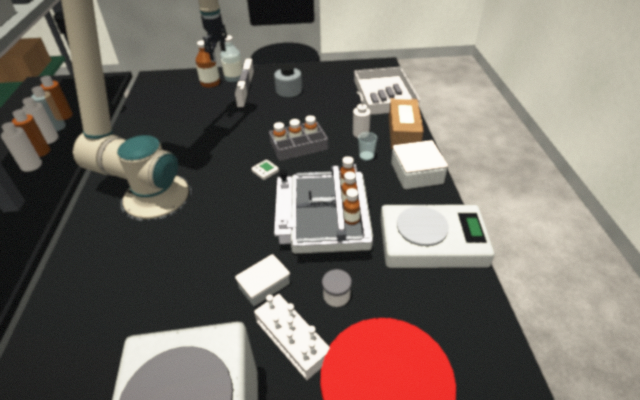

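The scene view shows three tall bottles at (266,183), (287,194), (308,206), the pin knob at (352,181) and the carrier at (440,253) with three fresh bottles on one side. The side view agrees.

Run:
```python
from h import *
_,im,d=load('scene'); P=cloud('scene',d)
for n,(u,v) in dict(c1=(266,179),c2=(287,189),c3=(308,201),knob=(352,180),f1=(456,227),f2=(453,244),f3=(452,263),shelfL=(306,158),timer=(409,206),jar=(232,166),card=(282,138),wash=(424,320),beaker=(371,290)).items():
    print(n,np.round(np.nanmedian(P[v-2:v+3,u-2:u+3].reshape(-1,3),0),3))
c=cv2.resize(im[140:265,225:475],None,fx=3.2,fy=3.2,interpolation=cv2.INTER_CUBIC)[:,:,::-1]
cv2.imwrite('pics/crop1.png',c)
```

```text
c1 [ 0.64  -0.252  0.195]
c2 [ 0.64  -0.181  0.195]
c3 [ 0.645 -0.109  0.195]
knob [ 0.45  -0.077  0.109]
f1 [0.432 0.253 0.089]
f2 [0.492 0.266 0.089]
f3 [0.55  0.285 0.089]
shelfL [ 0.43  -0.257  0.099]
timer [0.376 0.095 0.019]
jar [ 0.568 -0.463  0.066]
card [ 0.357 -0.41   0.051]
wash [0.756 0.284 0.125]
beaker [0.721 0.134 0.061]
```

View pics/crop1.png

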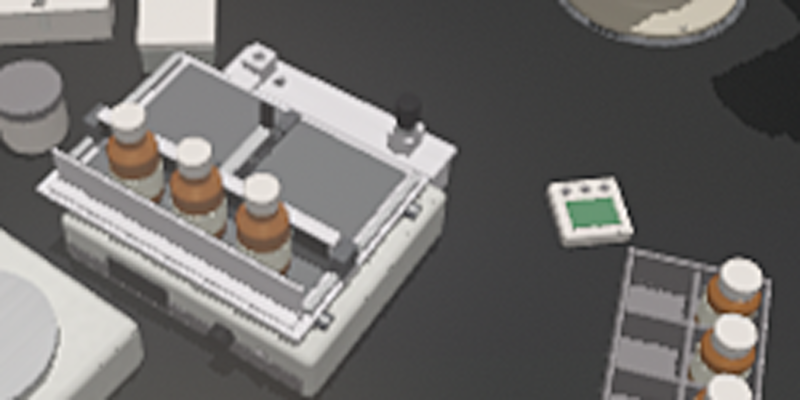

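```bash
cat >> h.py <<'E'
def goto(p,yaw=None,st=None):
    """print the shift in tool axes (mm) and the turn about tool y; yaw = direction of tool z (jaw axis)"""
    st=st or bot.get_state(); Rm=R.from_rotvec(st['orientation']).as_matrix()
    dw=(np.array(p)-st['tool_pos'])*1000
    y0=np.arctan2(Rm[1,2],Rm[0,2]); s=''
    if yaw is not None:
        dy=(yaw-y0+np.pi/2)%np.pi-np.pi/2; s=' dworldyaw %.3f -> spin %.3f'%(dy,dy*np.sign(Rm[2,1]))
    print('now',np.round(st['tool_pos'],4),'jawyaw %.3f'%y0,'w %.4f F'%st['width'],np.round(st['force'],1),'t %.1f'%st['time_s'],'| tool shift mm',np.round(Rm.T@dw,1),s)
E
python3 - <<'E'
from h import *
st=bot.get_state(); print(np.round(R.from_rotvec(st['orientation']).as_matrix(),3))
goto([.45,-.12,.33],np.pi/2)
E
```

```text
[[ 0.934 -0.001  0.357]
 [-0.357 -0.001  0.934]
 [-0.    -1.    -0.001]]
now [0.205  0.5368 0.2416] jawyaw 1.206 w 0.0853 F [ 0.4  0.3 -0.3] t 0.1 | tool shift mm [ 463.2  -87.7 -526.3]  dworldyaw 0.365 -> spin -0.365
```

Emit:
arm_command(increments=[0,0,-30,0,-0.182,0,0,-30,0,-0.183,0,20,-30,-52,0,0,20,0,-55,0,0,20,0,-55,0])

```text
time_s: 0.78
tool_pos: [0.2653, 0.3743, 0.3321]
orientation: [-1.571, -0.002, 0.0]
force: [1.4, -0.1, 0.3]
width: 0.0856
```

Emit:
arm_command(increments=[0,20,0,-55,0,0,20,0,-55,0,0,20,0,-55,0,0,20,0,-55,0,0,20,0,-55,0])

```text
time_s: 1.4
tool_pos: [0.3651, 0.0991, 0.3319]
orientation: [-1.57, -0.001, -0.0]
force: [1.4, 0.3, -0.2]
width: 0.0855
```

Emit:
arm_command(increments=[0,20,0,-55,0,0,20,0,-55,0,0,20,0,-55,0,0,20,0,-55,0,0,0,0,0,0])

```text
time_s: 2.02
tool_pos: [0.446, -0.1228, 0.3309]
orientation: [-1.571, 0.005, -0.003]
force: [-0.4, 0.4, 0.4]
width: 0.0856
```

Run:
```python
from h import *
goto([.45,-.12,.33],np.pi/2)
snap('wrist','w1.png')
```

```text
now [ 0.446  -0.1228  0.3309] jawyaw 1.566 w 0.0856 F [-0.4  0.4  0.4] t 2.0 | tool shift mm [4.  0.9 2.8]  dworldyaw 0.005 -> spin -0.005
```

View pics/w1.png

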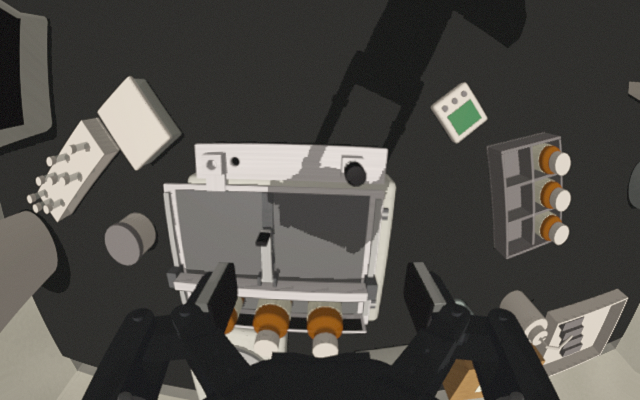

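The wrist view looks straight down on the shaker: lock hole (236,161), lock block hole (210,163), knob (354,174), pawl tab (263,239), carrier on the right with fresh caps at (561,163), (558,197), (556,230).

Run:
```python
from h import *
st,im,d=load('wrist'); g=im.mean(2)
def blob(u,v,r,th,inv=True):
    w=g[v-r:v+r+1,u-r:u+r+1]; m=((w<th) if inv else (w>th)).astype(np.uint8)
    n,l,s,c=cv2.connectedComponentsWithStats(m)
    k=min(range(1,n),key=lambda i:np.hypot(*(c[i]-r))) ; return c[k]+[u-r,v-r],s[k]
for n,u,v,r,th,z in(('lock',236,161,7,90,.078),('blk',210,164,7,110,.100),('knob',354,173,14,45,.139),('tab',264,236,10,40,.144)):
    c,s=blob(u,v,r,th); print(n,c,s,np.round(onplane('wrist',c,z,st),4))
print('front edge',[np.round(onplane('wrist',p,.078,st),4)[0] for p in((196,145.5),(386,149.5))])
m=((im.min(2)>170)).astype(np.uint8); 
# platform front edge
print(np.round(onplane('wrist',[(166,186),(378,189),(175,275),(372,282)],.088,st),4))
```

```text
lock [234.93023256 160.97674419] [ 3  3  7  8 43] [[ 0.4357 -0.2333  0.078 ]]
blk [209.28571429 162.14285714] [5 4 3 3 7] [[ 0.4319 -0.2608  0.1   ]]
knob [351.21686747 167.27710843] [ 5  4 18 15 83] [[ 0.4325 -0.0899  0.139 ]]
tab [263.13684211 237.29473684] [ 3  7 13 11 95] [[ 0.5123 -0.1889  0.144 ]]
front edge [array([ 0.413 , -0.2863,  0.078 ]), array([ 0.4222, -0.0396,  0.078 ])]
[[ 0.4646 -0.3342  0.088 ]
 [ 0.4716 -0.0497  0.088 ]
 [ 0.6066 -0.348   0.088 ]
 [ 0.6113 -0.0488  0.088 ]]
```

Emit:
arm_command(increments=[0,0,0,0,0.032,0,-3,45,20,0,0,-2,45,20,0,0,0,41,0,0,0,0,0,0,0])

```text
time_s: 2.7
tool_pos: [0.4385, -0.0765, 0.1989]
orientation: [-1.568, 0.028, -0.018]
force: [0.6, 0.1, 0.1]
width: 0.0851
```

Run:
```python
from h import *
goto([.441,-.083,.20],1.534)
snap('wrist','w2.png')
```

```text
now [ 0.4385 -0.0765  0.1989] jawyaw 1.541 w 0.0851 F [0.6 0.1 0.1] t 2.7 | tool shift mm [ 2.7 -1.1 -6.4]  dworldyaw -0.007 -> spin 0.007
```

View pics/w2.png

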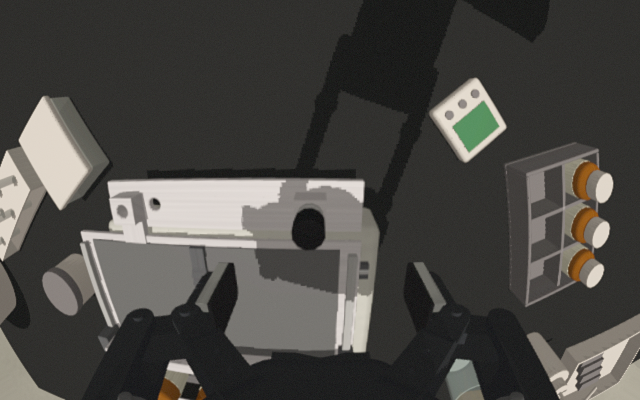

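Knob top disc centred near (309,232), lock hole (154,204), lock block hole (124,211).

Run:
```python
from h import *
st,im,d=load('wrist'); g=im.mean(2)
m=(g<40).astype(np.uint8)[195:260,285:335]; n,l,s,c=cv2.connectedComponentsWithStats(m); k=1+np.argmax(s[1:,4]); print(s[k]+[285,195,0,0,0])
P=cloud('wrist',d,st)
sel=P[205:252,290:328].reshape(-1,3); print('depth knob top z',np.nanpercentile(sel[:,2],[50,90,98]))
t=sel[(sel[:,2]>.134)]; print(len(t),t.min(0),t.max(0),(t.min(0)+t.max(0))/2)
print('knob top',onplane('wrist',[(309,232)],.139,st))
for n,u,v,r,th,z in(('lock',154,204,7,90,.078),('blk',124,211,6,130,.100)):
    w=(g[v-r:v+r+1,u-r:u+r+1]<th).astype(np.uint8);_,l,s,c=cv2.connectedComponentsWithStats(w);k=1+np.argmax(s[1:,4]); cc=c[k]+[u-r,v-r]; print(n,cc,s[k],onplane('wrist',[cc],z,st))
```

```text
[ 292  209   33   41 1070]
depth knob top z [0.13406711 0.13916008 0.13969644]
891 [ 0.43049745 -0.09625112  0.13414157] [ 0.45405448 -0.07329963  0.14047091] [ 0.44227596 -0.08477538  0.13730624]
knob top [[ 0.44033475 -0.08423117  0.139     ]]
lock [155.57575758 201.81818182] [ 6  2  7  6 33] [[ 0.43452424 -0.23271555  0.078     ]]
blk [121.96296296 210.75308642] [ 0  0  9 12 81] [[ 0.43505408 -0.25922124  0.1       ]]
```

Emit:
arm_command(increments=[0,3,30,-8,0,0,0,30,0,0,0,0,21,0,0,1,0,0,0,0,1,0,0,0,0], newtons=70)

```text
time_s: 3.38
tool_pos: [0.4457, -0.0875, 0.1219]
orientation: [-1.572, 0.022, -0.028]
force: [-0.7, -0.4, -0.3]
width: 0.0517
```

Emit:
arm_command(increments=[1,0,0,0,0,1,0,0,0,0,1,0,-5,0,0,1,0,-7,0,0,1,0,-10,0,0])

```text
time_s: 4.0
tool_pos: [0.4438, -0.0866, 0.1419]
orientation: [-1.569, 0.026, -0.024]
force: [3.0, 2.0, -8.9]
width: 0.0223
```

Emit:
arm_command(increments=[1,0,-15,0,0,1,0,-15,0,0,1,0,-15,0,0,1,0,0,0,0,1,0,0,0,0])

```text
time_s: 4.62
tool_pos: [0.4438, -0.0873, 0.1871]
orientation: [-1.571, 0.025, -0.025]
force: [0.4, 0.2, -1.3]
width: 0.0223
```

Run:
```python
from h import *
goto([.4335,-.295,.2],1.534)
snap('side','s1.png');snap('wrist','w3.png')
_,im,_=load('side'); _,im2,_=load('wrist')
a=cv2.resize(im[150:270,250:400],(600,480),interpolation=cv2.INTER_CUBIC); cv2.imwrite('pics/s1c.png',a[:,:,::-1])
```

```text
now [ 0.4438 -0.0873  0.1871] jawyaw 1.539 w 0.0223 F [ 0.4  0.2 -1.3] t 4.6 | tool shift mm [  -3.7  -12.8 -207.9]  dworldyaw -0.005 -> spin 0.005
```

View pics/w3.png

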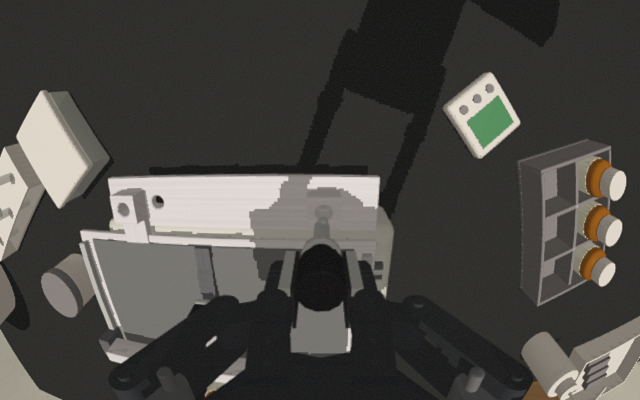

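The pin is held, hanging below the fingers; empty park hole at (323,212), lock hole (158,202), block hole (124,209).

Run:
```python
from h import *
st,im,d=load('wrist'); g=cv2.GaussianBlur(im,(0,0),.8).mean(2)
def edge(u0,u1,v0,v1,th,z,st,g):
    pts=[]
    for u in range(u0,u1,3):
        c=g[v0:v1,u]; k=np.argmax(c>th)
        if k>0: pts.append((u,v0+k-1+(th-c[k-1])/(c[k]-c[k-1])))
    P=onplane('wrist',pts,z,st); p,c=np.polyfit(P[:,1],P[:,0],1); r=P[:,0]-(p*P[:,1]+c); ok=abs(r)<.0015
    p,c=np.polyfit(P[ok,1],P[ok,0],1); print('slope',p,'n',ok.sum(),'rms',r[ok].std(),'x at y=-.16',p*-.16+c)
edge(115,245,165,192,160,.078,st,g)
edge(115,375,165,192,80,.078,st,g)
g1=cv2.GaussianBlur(cv2.imread('pics/w1.png'),(0,0),.8).mean(2)
st1={'tool_pos':np.array([.446,-.1228,.3309]),'orientation':np.array([-1.571,.005,-.003])}
edge(200,382,135,156,90,.078,st1,g1)
for n,u,v,r,th,z in(('lock',158,202,8,90,.078),('blk',124,209,6,130,.100),('park',323,212,9,105,.100)):
    w=(g[v-r:v+r+1,u-r:u+r+1]<th).astype(np.uint8);_,l,s,c=cv2.connectedComponentsWithStats(w);k=1+np.argmax(s[1:,4]); cc=c[k]+[u-r,v-r]; print(n,cc,s[k],onplane('wrist',[cc],z,st))
```

```text
slope 0.04133800839935749 n 44 rms 6.847946999575284e-05 x at y=-.16 0.4159709981404168
slope 0.042624040206577195 n 87 rms 0.0001055676928250547 x at y=-.16 0.4143242973460889
slope 0.04262164044152017 n 61 rms 0.00022467851619006684 x at y=-.16 0.4146272143464103
lock [158.45238095 199.66666667] [ 5  2  8  8 42] [[ 0.43428691 -0.23265528  0.078     ]]
blk [123.01219512 209.01219512] [ 1  1  9 11 82] [[ 0.43463787 -0.25899597  0.1       ]]Traceback (most recent call last):
  File "<stdin>", line 16, in <module>
    return _wrapfunc(a, 'argmax', axis=axis, out=out, **kwds)
    return bound(*args, **kwds)
ValueError: attempt to get argmax of an empty sequence
```

Run:
```python
from h import *
st,im,d=load('wrist'); P=cloud('wrist',d,st)
sel=P[235:312,285:360].reshape(-1,3); c=im[235:312,285:360].mean(2).ravel()
print(np.nanpercentile(sel[:,2],[5,25,50,75,95]))
zt=.208
t=sel[(abs(sel[:,2]-zt)<.003)]; print(len(t),t.min(0),t.max(0),(t.min(0)+t.max(0))/2, t.mean(0))
c=cv2.resize(im[190:320,250:400],(750,650)[:2],interpolation=cv2.INTER_CUBIC); cv2.imwrite('pics/k.png',c[:590,:,::-1])
```

```text
[0.08417022 0.18184042 0.20023934 0.20422937 0.21356755]
321 [ 0.42914317 -0.10211178  0.20500001] [ 0.45120118 -0.07030373  0.21097117] [ 0.44017218 -0.08620776  0.20798559] [ 0.43590037 -0.0851848   0.20755462]
```

View pics/k.png

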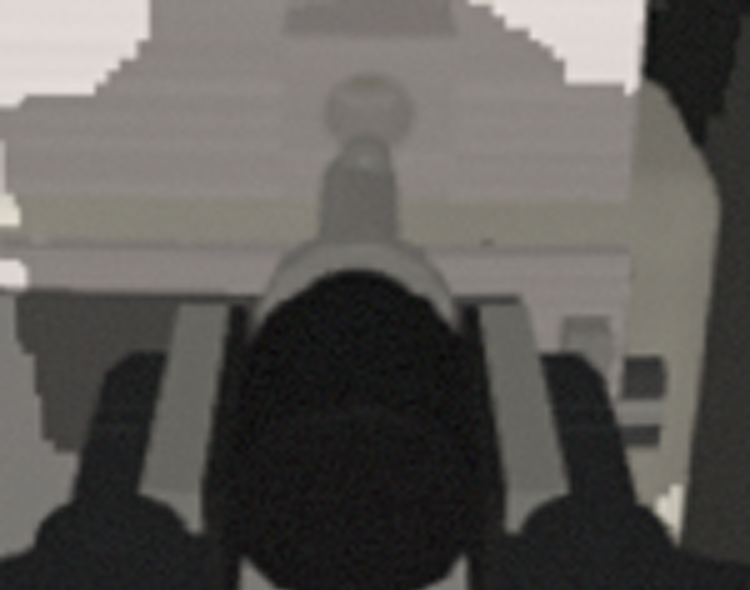

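The zoom shows the knob top centred at pixel (321.3,289), nose below, and the empty park hole at (323.6,211).

Run:
```python
from h import *
st,im,d=load('wrist')
print(st['tool_pos'],onplane('wrist',(321.3,289),.208,st),onplane('wrist',(323.6,211),.1,st),onplane('wrist',(323.2,220),.123,st))
```

```text
[ 0.44359752 -0.08715917  0.18675838] [[ 0.43633078 -0.08669121  0.208     ]] [[ 0.44085288 -0.08476081  0.1       ]] [[ 0.4388221  -0.08521126  0.123     ]]
```

Emit:
arm_command(increments=[1,2,0,-40,0.011,1,0,0,-55,0,1,0,0,-55,0,1,0,0,-56,0,1,0,0,0,0])

```text
time_s: 5.35
tool_pos: [0.4375, -0.297, 0.1861]
orientation: [-1.572, 0.037, -0.037]
force: [-0.1, 0.6, -0.8]
width: 0.0225
```

Emit:
arm_command(increments=[1,0,20,0,0,1,0,20,0,0,1,0,0,0,0,1,0,0,6,0,1,0,0,6,0])

```text
time_s: 5.98
tool_pos: [0.4384, -0.2802, 0.1475]
orientation: [-1.57, 0.033, -0.034]
force: [0.8, -0.1, -1.8]
width: 0.0219
```

Emit:
arm_command(increments=[1,0,0,6,0,1,0,0,6,0,1,0,0,6,0,1,0,0,4,0,1,0,0,0,0])

```text
time_s: 6.6
tool_pos: [0.4394, -0.2583, 0.1472]
orientation: [-1.57, 0.033, -0.034]
force: [-0.7, -1.6, 0.9]
width: 0.0219
```

Run:
```python
from h import *
goto([.4385,-.2547,.146],1.528)
```

```text
now [ 0.4394 -0.2583  0.1472] jawyaw 1.528 w 0.0219 F [-0.7 -1.6  0.9] t 6.6 | tool shift mm [-1.   1.2  3.6]  dworldyaw -0.000 -> spin 0.000
```

Emit:
arm_command(increments=[1,0,0,3.6,0,1,0,0,0,0,1,0,0,-3,0,1,0,-20,-20,0,1,0,-20,-20,0])

```text
time_s: 7.22
tool_pos: [0.4369, -0.2972, 0.1864]
orientation: [-1.566, 0.035, -0.032]
force: [0.2, -0.7, -0.7]
width: 0.0219
```

Run:
```python
from h import *
goto([.4393,-.2367,.186],1.528)
st,im,d=snap('wrist','w4.png')
c=cv2.resize(im[170:320,260:420],(800,750),interpolation=cv2.INTER_CUBIC); cv2.imwrite('pics/k2.png',c[:600,:,::-1])
```

```text
now [ 0.4369 -0.2972  0.1864] jawyaw 1.528 w 0.0219 F [ 0.2 -0.7 -0.7] t 7.2 | tool shift mm [-0.2  0.7 60.5]  dworldyaw -0.000 -> spin 0.000
```

View pics/k2.png

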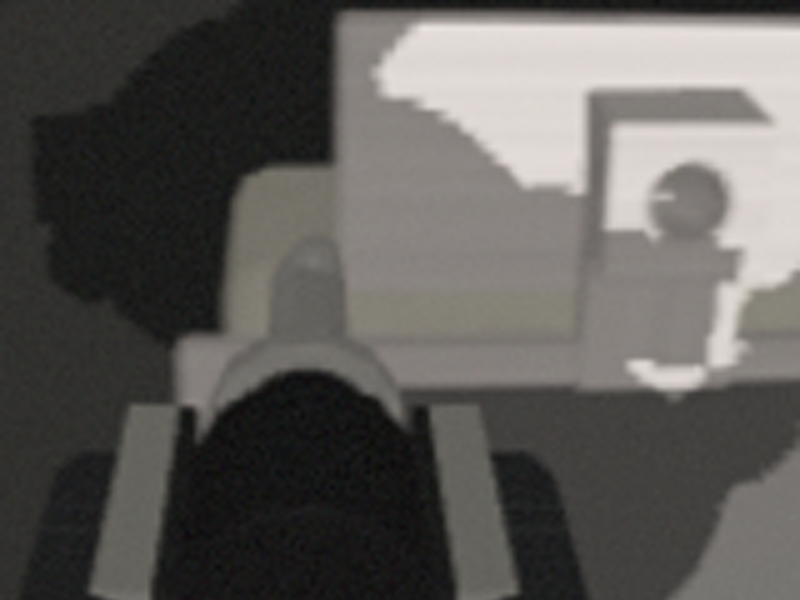

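Block hole now at pixel (398,209.6), pin nose at (322.4,221).

Run:
```python
from h import *
st,im,d=load('wrist')
b=onplane('wrist',(398,209.6),.1,st)[0];n=onplane('wrist',(322.4,221),.1226,st)[0]; print(b,n,b-n)
```

```text
[ 0.43539261 -0.23737337  0.1       ] [ 0.43278714 -0.29548831  0.1226    ] [ 0.00260548  0.05811495 -0.0226    ]
```

Emit:
arm_command(increments=[1,0,0,33,0,1,0,20,0,0,1,0,20,0,0,1,0,0,0,0,1,0,0,6,0])

```text
time_s: 7.9
tool_pos: [0.4388, -0.2585, 0.1463]
orientation: [-1.569, 0.035, -0.033]
force: [-0.6, 0.0, -1.0]
width: 0.0221
```

Emit:
arm_command(increments=[1,0,0,4,0,1,0,0,2.5,0,1,0,0,0,0,1,0,0,0,0,1,0,0,0,0])

```text
time_s: 8.52
tool_pos: [0.4393, -0.2532, 0.1469]
orientation: [-1.571, 0.034, -0.034]
force: [-1.1, -3.9, -3.2]
width: 0.0222
```

Emit:
arm_command(increments=[1,0,0,1.5,0,1,0,0,0,0,1,0,0,-3,0,1,0,-20,0,0,1,0,-20,0,0])

```text
time_s: 9.15
tool_pos: [0.4395, -0.2532, 0.1872]
orientation: [-1.567, 0.034, -0.034]
force: [0.1, -0.5, -0.4]
width: 0.0223
```

Emit:
arm_command(increments=[1,-0.7,0,9,0,1,0,0,9,0,1,0,0,0,0,1,0,0,0,0,1,0,0,0,0])

```text
time_s: 9.78
tool_pos: [0.4394, -0.2364, 0.1866]
orientation: [-1.57, 0.034, -0.033]
force: [0.5, -0.6, -1.4]
width: 0.022
```

Run:
```python
from h import *
goto([.4393,-.2367,.186],1.528)
st,im,d=snap('wrist','w5.png')
c=cv2.resize(im[170:290,250:400],(750,600),interpolation=cv2.INTER_CUBIC); cv2.imwrite('pics/k3.png',c[:600,:,::-1])
```

```text
now [ 0.4394 -0.2364  0.1866] jawyaw 1.528 w 0.0220 F [ 0.5 -0.6 -1.4] t 9.8 | tool shift mm [-0.1  0.6 -0.3]  dworldyaw 0.000 -> spin -0.000
```

View pics/k3.png

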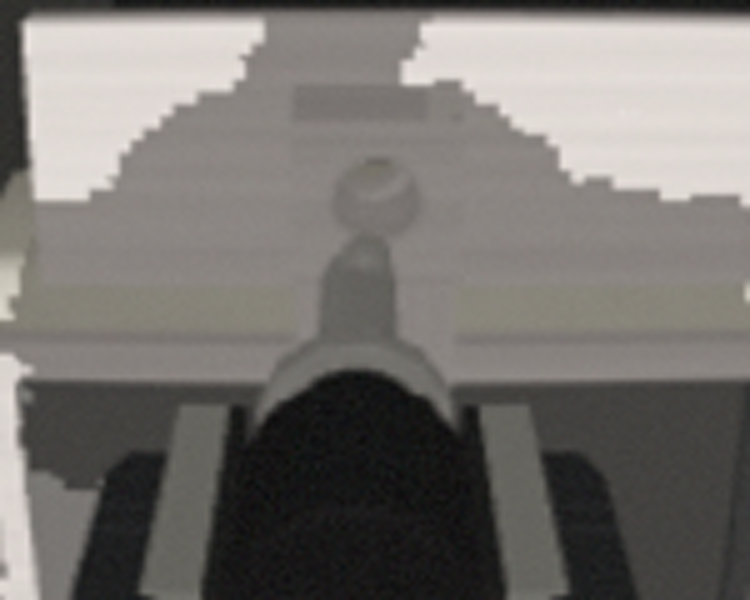

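Emit:
arm_command(increments=[1,0,18,0.6,0,1,0,8,0,0,1,0,5,0,0,1,0,0,0,0,1,0,0,0,0])

```text
time_s: 10.45
tool_pos: [0.4393, -0.2354, 0.1562]
orientation: [-1.57, 0.034, -0.034]
force: [-1.4, 2.3, 2.4]
width: 0.0218
```

Emit:
arm_command(increments=[1,0,5,0,0,1,0,5,0,0,1,0,5,0,0,1,0,5,0,0,1,0,0,0,0])

```text
time_s: 11.08
tool_pos: [0.4388, -0.2351, 0.1347]
orientation: [-1.569, 0.035, -0.033]
force: [0.7, 2.0, -5.1]
width: 0.022
```

Emit:
arm_command(increments=[1,0,5,0,0,1,0,5,0,0,1,0,4,0,0,1,0,3,0,0,1,0,0,0,0])

```text
time_s: 11.7
tool_pos: [0.4394, -0.2367, 0.1213]
orientation: [-1.573, 0.033, -0.033]
force: [-6.4, 4.2, 17.7]
width: 0.0221
```

Emit:
arm_command(increments=[1,0,1.5,0,0,1,0,1.5,0,0,1,0,0,0,0,1,0,0,0,0,1,0,0,0,0])

```text
time_s: 12.32
tool_pos: [0.4395, -0.237, 0.1211]
orientation: [-1.574, 0.031, -0.035]
force: [-9.8, 6.1, 36.6]
width: 0.0219
```

Emit:
arm_command(increments=[0,0,-3,0,0,0,0,0,0,0,0,0,0,0,0,0,0,-40,0,0,0,0,-55,0,0])

```text
time_s: 12.95
tool_pos: [0.4386, -0.2354, 0.2128]
orientation: [-1.568, 0.037, -0.03]
force: [0.0, -0.6, 0.1]
width: 0.0853
```

Emit:
arm_command(increments=[0,40,-10,20,0,0,0,0,20,0,0,0,0,0,0,0,0,0,0,0,0,0,0,0,0])

```text
time_s: 13.58
tool_pos: [0.4804, -0.198, 0.2233]
orientation: [-1.57, 0.035, -0.033]
force: [-1.1, 0.1, -0.1]
width: 0.0857
```

Run:
```python
from h import *
goto([.51,-.189,.2],1.528)
st,im,d=snap('wrist','w6.png')
P=cloud('wrist',d,st); 
m=(abs(P[...,0]-.437)<.02)&(abs(P[...,1]+.234)<.02)
print('pin top z',np.nanpercentile(P[m][:,2],[50,90,97,99]))
c=cv2.resize(im[100:350,180:430],(600,600),interpolation=cv2.INTER_CUBIC); cv2.imwrite('pics/k4.png',c[:600,:,::-1])
```

```text
now [ 0.4804 -0.198   0.2233] jawyaw 1.527 w 0.0857 F [-1.1  0.1 -0.1] t 13.6 | tool shift mm [29.2 23.3 10.3]  dworldyaw 0.001 -> spin -0.001
pin top z [0.0998758  0.13899947 0.13951995 0.13983525]
```

View pics/k4.png

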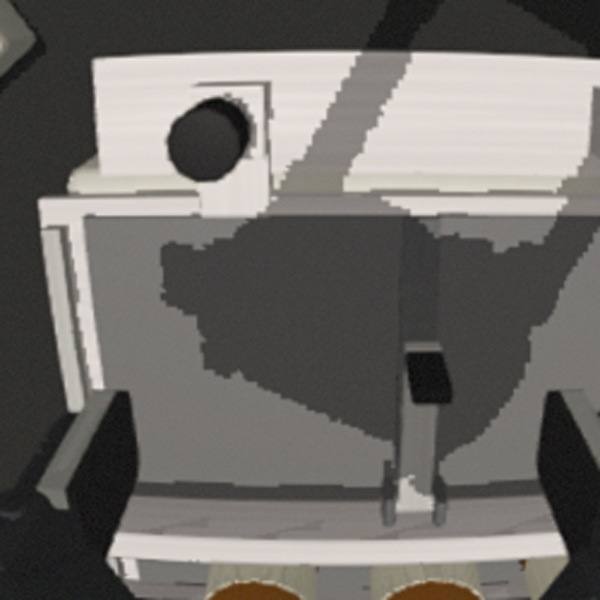

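Pin top measures 0.1395 m, so it is seated. The pawl tab's top is near pixel (360,263).

Run:
```python
from h import *
st,im,d=load('wrist'); P=cloud('wrist',d,st)
s=P[240:275,340:375].reshape(-1,3); t=s[(s[:,2]>.138)&(s[:,2]<.15)]; print(len(t),t.min(0),t.max(0),t.mean(0))
p=onplane('wrist',(359.5,263),.144,st)[0];print(p)
p=(t.min(0)+t.max(0))/2; goto([p[0],p[1],.132-.008],1.528)
```

```text
170 [ 0.51770674 -0.17548173  0.13824015] [ 0.52487294 -0.16175372  0.14484798] [ 0.52060973 -0.1690101   0.14242927]
[ 0.5196854 -0.169004   0.144    ]
now [ 0.4805 -0.198   0.2235] jawyaw 1.527 w 0.0849 F [-0.2 -0.4  0.3] t 13.6 | tool shift mm [39.5 99.4 31.2]  dworldyaw 0.001 -> spin -0.001
```

Emit:
arm_command(increments=[0,20,10,15,0,0,21,20,14,0,0,0,35,0,0,0,0,31,0,0,1,0,0,0,0], newtons=50)

```text
time_s: 14.25
tool_pos: [0.5213, -0.1699, 0.1256]
orientation: [-1.568, 0.038, -0.03]
force: [0.4, 0.1, 0.2]
width: 0.07
```

Emit:
arm_command(increments=[1,0,0,0,0,1,0,0,0,0,1,0,0,0,0,1,0,-6,0,0,1,0,-6,0,0])

```text
time_s: 14.88
tool_pos: [0.5233, -0.1698, 0.1387]
orientation: [-1.569, 0.034, -0.033]
force: [2.2, 0.6, -9.4]
width: 0.0125
```

Emit:
arm_command(increments=[1,0,-5,0,0,1,0,0,0,0,1,-4,0,0,0,1,-4,0,0,0,1,-4,0,0,0])

```text
time_s: 15.5
tool_pos: [0.5107, -0.1694, 0.1447]
orientation: [-1.57, 0.034, -0.033]
force: [3.5, 2.4, -11.0]
width: 0.0127
```

Emit:
arm_command(increments=[1,-6,0,0,0,1,-6,0,0,0,1,-6,0,0,0,1,-6,0,0,0,1,-5,0,0,0])

```text
time_s: 16.12
tool_pos: [0.4853, -0.1687, 0.1453]
orientation: [-1.571, 0.029, -0.041]
force: [15.6, 4.5, -17.0]
width: 0.0122
```

Emit:
arm_command(increments=[1,-4,0,0,0,1,-2,0,0,0,1,0,0,0,0,1,0,0,0,0,1,0,0,0,0])

```text
time_s: 16.75
tool_pos: [0.4849, -0.1696, 0.146]
orientation: [-1.573, 0.02, -0.05]
force: [19.9, 3.8, -19.6]
width: 0.0123
```

Emit:
arm_command(increments=[1,5,0,0,0,1,2,8,0,0,1,0,8,0,0,0,0,0,0,0,0,0,0,0,0])

```text
time_s: 17.38
tool_pos: [0.4838, -0.1698, 0.1299]
orientation: [-1.573, 0.032, -0.035]
force: [-0.4, -0.2, -0.5]
width: 0.0482
```

Emit:
arm_command(increments=[0,0,0,0,0,0,0,-40,0,0,0,0,-50,0,0,0,0,-50,0,0,0,20,-20,0,0])

```text
time_s: 18.0
tool_pos: [0.5038, -0.1702, 0.293]
orientation: [-1.574, 0.03, -0.038]
force: [0.7, -0.4, -0.5]
width: 0.0854
```

Run:
```python
from h import *
goto([.6,-.189,.3],1.528)
st,im,d=snap('wrist','w7.png')
snap('scene'); snap('side')
c=cv2.resize(im[110:400,120:520],(800,580),interpolation=cv2.INTER_CUBIC); cv2.imwrite('pics/k5.png',c[:600,:,::-1])
```

```text
now [ 0.5038 -0.1702  0.293 ] jawyaw 1.527 w 0.0854 F [ 0.7 -0.4 -0.5] t 18.0 | tool shift mm [ 97.   -6.5 -14.6]  dworldyaw 0.001 -> spin -0.001
```

View pics/k5.png

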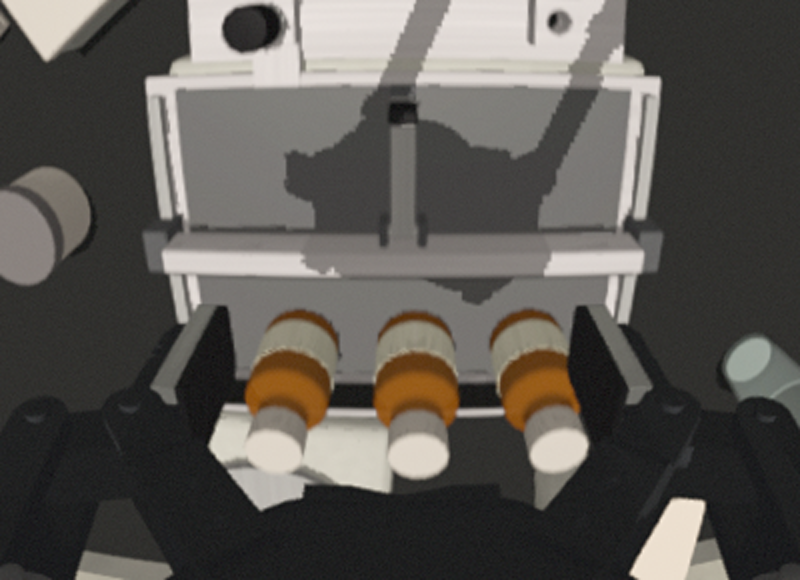

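The bar is now well back with the pawl level; three tall bottles stand free, caps at crop (275,452), (418,455), (556,450).

```bash
cat >> h.py <<'E'
def tops(n,z,box,st=None,d=None,tol=.003,amin=15):
    """centres of level discs at height z inside box (x0,x1,y0,y1)"""
    P=cloud(n,d,st); m=(abs(P[...,2]-z)<tol)&(P[...,0]>box[0])&(P[...,0]<box[1])&(P[...,1]>box[2])&(P[...,1]<box[3])
    k,l,s,c=cv2.connectedComponentsWithStats(m.astype(np.uint8)); out=[]
    for i in range(1,k):
        if s[i,4]>=amin:
            q=P[l==i]; out.append((np.round((q.min(0)+q.max(0))[:2]/2,4),np.round(np.ptp(q,0)[:2],3),s[i,4],np.round(c[i],1)))
    return out
E
python3 - <<'E'
from h import *
st,im,d=load('wrist')
for t in tops('wrist',.196,(.55,.75,-.35,0),st,d): print('done w',t)
for t in tops('wrist',.144,(.44,.56,-.25,-.1),st,d): print('tab w',t)
P=cloud('wrist',d,st); m=(P[...,2]>.11)&(P[...,2]<.13)&(abs(P[...,1]+.12)<.03)&(P[...,0]>.5)&(P[...,0]<.62); q=P[m]; print('bar',q.min(0),q.max(0),np.median(q,0))
_,im,d=load('scene')
for t in tops('scene',.196,(.55,.75,-.35,0),None,d): print('done s',t)
for t in tops('scene',.089,(.3,.7,.15,.4),None,d): print('fresh s',t)
P=cloud('scene',d); m=(abs(P[...,2]-.05)<.004)&(P[...,0]>.3)&(P[...,0]<.68)&(P[...,1]>.1)&(P[...,1]<.4)
q=P[m][:,:2].astype(np.float32); r=cv2.minAreaRect(q*1000); print('carrier top',len(q),r)
_,im,d=load('side')
for t in tops('side',.089,(.3,.7,.15,.4),None,d): print('fresh side',t)
P=cloud('side',d); m=(abs(P[...,2]-.05)<.004)&(P[...,0]>.3)&(P[...,0]<.68)&(P[...,1]>.1)&(P[...,1]<.4)
q=P[m][:,:2].astype(np.float32); r=cv2.minAreaRect(q*1000); print('carrier top side',len(q),r)
E
```

```text
done w (array([ 0.642 , -0.0969]), array([0.031, 0.03 ]), np.int32(514), array([398.7, 332.8]))
done w (array([ 0.6363, -0.2407]), array([0.032, 0.03 ]), np.int32(522), array([256.5, 333.5]))
done w (array([ 0.6389, -0.1678]), array([0.031, 0.03 ]), np.int32(565), array([328.4, 335.3]))
tab w (array([ 0.4819, -0.1692]), array([0.006, 0.013]), np.int32(99), array([321.1, 167.1]))
bar [ 0.55922804 -0.14988164  0.11000386] [ 0.61996755 -0.09008773  0.12995283] [ 0.56556971 -0.11793896  0.12684745]
done s (array([ 0.6368, -0.2398]), array([0.03, 0.03]), np.int32(69), array([270.8, 179.7]))
done s (array([ 0.6388, -0.1656]), array([0.032, 0.03 ]), np.int32(75), array([291.7, 190.9]))
done s (array([ 0.6428, -0.0938]), array([0.028, 0.029]), np.int32(76), array([313.2, 202.7]))
fresh s (array([0.4281, 0.2536]), array([0.034, 0.033]), np.int32(94), array([456.6, 226.3]))
fresh s (array([0.4878, 0.2703]), array([0.034, 0.034]), np.int32(100), array([454.6, 244. ]))
fresh s (array([0.5489, 0.2869]), array([0.036, 0.035]), np.int32(114), array([452.6, 263.1]))
carrier top 428 ((497.8157958984375, 239.95101928710938), (196.73287963867188, 131.14080810546875), 15.269552230834961)
fresh side (array([0.5497, 0.2815]), array([0.024, 0.035]), np.int32(32), array([310.1, 119. ]))
fresh side (array([0.4268, 0.2529]), array([0.03 , 0.034]), np.int32(37), array([278.2, 125.4]))
carrier top side 197 ((497.2512512207031, 234.40261840820312), (195.9923553466797, 135.80320739746094), 15.194864273071289)
```

Run:
```python
from h import *
st,im,d=load('wrist'); P=cloud('wrist',d,st)
for u in (250,380):
  print([tuple(np.round(P[v,u]*1000).astype(int)) for v in range(222,250,2)])
o=np.array([.4343,-.2327]);
```

```text
[(np.int64(557), np.int64(-258), np.int64(88)), (np.int64(559), np.int64(-258), np.int64(88)), (np.int64(556), np.int64(-254), np.int64(103)), (np.int64(556), np.int64(-253), np.int64(109)), (np.int64(556), np.int64(-251), np.int64(115)), (np.int64(556), np.int64(-251), np.int64(119)), (np.int64(556), np.int64(-249), np.int64(125)), (np.int64(557), np.int64(-249), np.int64(128)), (np.int64(559), np.int64(-249), np.int64(129)), (np.int64(561), np.int64(-249), np.int64(128)), (np.int64(564), np.int64(-250), np.int64(127)), (np.int64(567), np.int64(-250), np.int64(127)), (np.int64(569), np.int64(-250), np.int64(128)), (np.int64(592), np.int64(-262), np.int64(88))]
[(np.int64(564), np.int64(-102), np.int64(86)), (np.int64(566), np.int64(-102), np.int64(88)), (np.int64(568), np.int64(-103), np.int64(90)), (np.int64(562), np.int64(-106), np.int64(108)), (np.int64(562), np.int64(-107), np.int64(113)), (np.int64(562), np.int64(-108), np.int64(118)), (np.int64(562), np.int64(-109), np.int64(124)), (np.int64(562), np.int64(-110), np.int64(128)), (np.int64(564), np.int64(-110), np.int64(128)), (np.int64(567), np.int64(-109), np.int64(128)), (np.int64(570), np.int64(-109), np.int64(127)), (np.int64(572), np.int64(-109), np.int64(128)), (np.int64(574), np.int64(-109), np.int64(128)), (np.int64(598), np.int64(-101), np.int64(88))]
```

Emit:
arm_command(increments=[0,-19.3,40,-1.5,0,0,0,50,0,0,0,0,50,0,0,0,0,30,0,0,1,0,0,0,0], newtons=90)

```text
time_s: 18.77
tool_pos: [0.4802, -0.1686, 0.1154]
orientation: [-1.567, 0.04, -0.027]
force: [0.5, 0.6, 0.4]
width: 0.0697
```

Emit:
arm_command(increments=[1,0,0,0,0,1,0,0,0,0,1,0,0,0,0,1,2,-7,0,0,1,1,-7,0,0])

```text
time_s: 19.4
tool_pos: [0.4858, -0.1697, 0.1316]
orientation: [-1.569, 0.036, -0.03]
force: [3.3, -2.9, -15.3]
width: 0.0123
```

Emit:
arm_command(increments=[1,1,-3,0,0,1,0,0,0,0,1,-4,0,0,0,1,-4,0,0,0,1,-3,0,0,0])

```text
time_s: 20.02
tool_pos: [0.4851, -0.17, 0.1357]
orientation: [-1.57, 0.022, -0.05]
force: [27.0, 3.8, -32.4]
width: 0.012
```

Emit:
arm_command(increments=[1,-2,0,0,0,1,0,0,0,0,1,0,0,0,0,1,0,0,0,0,1,0,0,0,0])

```text
time_s: 20.65
tool_pos: [0.4851, -0.1705, 0.1367]
orientation: [-1.571, 0.02, -0.054]
force: [24.5, 3.1, -25.7]
width: 0.0122
```

Emit:
arm_command(increments=[1,5,0,0,0,0,0,0,0,0,0,0,0,0,0,0,0,0,0,0,0,0,0,0,0])

```text
time_s: 21.28
tool_pos: [0.48, -0.1703, 0.1366]
orientation: [-1.571, 0.033, -0.035]
force: [0.6, -0.0, 0.1]
width: 0.0828
```

Emit:
arm_command(increments=[0,0,-50,0,0,0,0,-50,0,0,0,10,-50,0,0,0,10,0,0,0,0,0,0,0,0])

```text
time_s: 21.9
tool_pos: [0.4999, -0.1707, 0.2853]
orientation: [-1.57, 0.034, -0.033]
force: [0.1, -0.0, -0.9]
width: 0.0854
```

Run:
```python
from h import *
st,im,d=snap('wrist','w8.png'); P=cloud('wrist',d,st)
for y in (-.25,-.11):
  m=(P[...,2]>.105)&(P[...,2]<.122)&(abs(P[...,1]-y)<.01)&(P[...,0]>.5)&(P[...,0]<.6); x=np.median(P[m][:,0]); print('bar front',x,'shaker x',x-.4343-(y+.2327)*.0425-.14)
for t in tops('wrist',.144,(.44,.56,-.25,-.1),st,d): print('tab w',t)
for t in tops('wrist',.196,(.55,.75,-.35,0),st,d): print('done w',t)
goto([.6389,-.169,.22],1.528)
```

```text
bar front 0.5503842150063949 shaker x -0.02318053499360513
bar front 0.5561491019730744 shaker x -0.023365648026925603
tab w (array([ 0.4779, -0.1693]), array([0.008, 0.013]), np.int32(120), array([320.7, 169.9]))
done w (array([ 0.6357, -0.2412]), array([0.031, 0.03 ]), np.int32(528), array([255.2, 342.4]))
done w (array([ 0.6418, -0.0984]), array([0.031, 0.029]), np.int32(462), array([398.3, 341.1]))
done w (array([ 0.639 , -0.1686]), array([0.03 , 0.031]), np.int32(546), array([328.2, 344.3]))
now [ 0.4991 -0.1705  0.2844] jawyaw 1.528 w 0.0852 F [-1.1  0.7 -0.2] t 21.9 | tool shift mm [139.8  64.    7.3]  dworldyaw -0.000 -> spin 0.000
```

Emit:
arm_command(increments=[0.4,47.5,0,26,0,0.4,47.5,0,26,0,0.4,47.3,0,25,0,0.4,0,0,0,0,0.4,0,20,0,0], newtons=40)

```text
time_s: 22.58
tool_pos: [0.6451, -0.1, 0.265]
orientation: [-1.571, 0.034, -0.032]
force: [-0.1, 0.3, 0.8]
width: 0.0513
```

Run:
```python
from h import *
goto([.6445,-.0995,.178],1.528)
```

```text
now [ 0.6451 -0.1     0.265 ] jawyaw 1.529 w 0.0513 F [-0.1  0.3  0.8] t 22.6 | tool shift mm [-0.5 87.   0.5]  dworldyaw -0.001 -> spin 0.001
```

Emit:
arm_command(increments=[0.4,0,40,0,0,0.4,0,35,0,0,0.4,0,12,0,0,1,0,0,0,0,1,0,0,0,0])

```text
time_s: 23.2
tool_pos: [0.6454, -0.1003, 0.1799]
orientation: [-1.571, 0.033, -0.034]
force: [-0.6, 0.1, -2.9]
width: 0.0299
```

Emit:
arm_command(increments=[1,0,0,0,0,1,0,0,0,0,1,0,-20,0,0,1,0,-50,0,0,1,0,-50,0,0])

```text
time_s: 23.82
tool_pos: [0.6457, -0.0999, 0.3003]
orientation: [-1.57, 0.033, -0.034]
force: [0.2, 0.4, -1.7]
width: 0.0302
```

Emit:
arm_command(increments=[1,-30,-10,30,0,1,-40,0,45,0,1,-40,0,45,0,1,-40,0,45,0,1,-30,0,45,0])

```text
time_s: 24.45
tool_pos: [0.4732, 0.119, 0.3097]
orientation: [-1.569, 0.032, -0.036]
force: [1.0, 0.5, -2.2]
width: 0.0298
```

Run:
```python
from h import *
st,im,d=snap('wrist','w9.png'); goto([.567,.224,.3],1.528)
for t in tops('wrist',.089,(.3,.7,.15,.4),st,d): print('fresh w',t)
P=cloud('wrist',d,st); m=(abs(P[...,2]-.05)<.004)&(P[...,0]>.3)&(P[...,0]<.68)&(P[...,1]>.13)&(P[...,1]<.4)
q=P[m][:,:2].astype(np.float32); r=cv2.minAreaRect(q*1000); print('carrier top',len(q),r)
cv2.imwrite('pics/w9.png',im[:,:,::-1])
```

```text
now [0.4687 0.1249 0.31  ] jawyaw 1.532 w 0.0299 F [-4.5  4.8 -3.3] t 24.5 | tool shift mm [ 94.4  10.6 102.8]  dworldyaw -0.004 -> spin 0.004
fresh w (array([0.4282, 0.2507]), array([0.035, 0.035]), np.int32(639), array([429.5, 132.3]))
fresh w (array([0.4876, 0.2669]), array([0.035, 0.035]), np.int32(575), array([439.6, 180.1]))
fresh w (array([0.5485, 0.2848]), array([0.036, 0.034]), np.int32(471), array([448.2, 224.6]))
carrier top 1795 ((497.7728576660156, 237.15097045898438), (195.37997436523438, 131.88656616210938), 15.336170196533203)
```

View pics/w9.png

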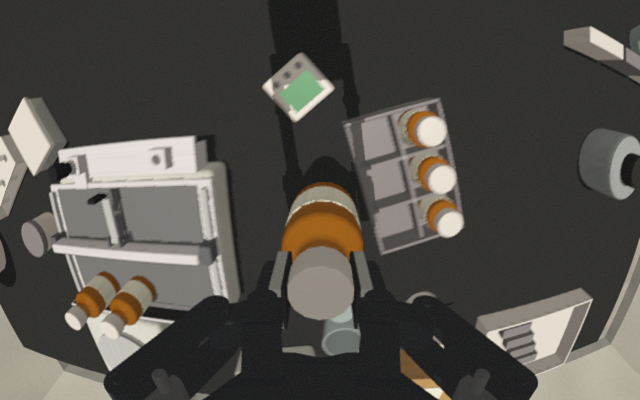

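The tall bottle hangs upright in the jaws; the carrier with its three free cells on the left side (columns 345-400) is unmoved, two tall bottles remain on the platform.

Emit:
arm_command(increments=[1,40,0,40,0.004,1,40,5,40,0,1,16,5,21,0,1,0,40,0,0,1,0,40,0,0])

```text
time_s: 25.12
tool_pos: [0.5762, 0.2148, 0.2184]
orientation: [-1.57, 0.034, -0.038]
force: [0.2, -0.1, -2.8]
width: 0.0298
```

Run:
```python
from h import *
goto([.569,.222,.096],1.528)
```

```text
now [0.5762 0.2148 0.2184] jawyaw 1.525 w 0.0298 F [ 0.2 -0.1 -2.8] t 25.1 | tool shift mm [ -7.8 122.4   6.8]  dworldyaw 0.003 -> spin -0.003
```

Emit:
arm_command(increments=[1,-7.6,0,6.8,0,1,0,40,0,0,1,0,40,0,0,1,0,24,0,0,1,0,8,0,0])

```text
time_s: 25.75
tool_pos: [0.5681, 0.2218, 0.1076]
orientation: [-1.57, 0.036, -0.037]
force: [0.2, -0.5, -1.8]
width: 0.0294
```

Emit:
arm_command(increments=[1,0,6,0,0,1,0,4,0,0,1,0,0,0,0,1,0,0,0,0,1,0,0,0,0])

```text
time_s: 26.38
tool_pos: [0.568, 0.2213, 0.0973]
orientation: [-1.57, 0.036, -0.037]
force: [-0.5, -0.3, -2.2]
width: 0.0295
```

Emit:
arm_command(increments=[1,0,2,0,0,1,0,0,0,0,0.4,0,0,0,0,0.4,0,0,0,0,0.4,0,-30,0,0])

```text
time_s: 27.0
tool_pos: [0.5659, 0.2207, 0.1227]
orientation: [-1.572, 0.041, -0.032]
force: [0.6, 0.4, -1.1]
width: 0.0511
```

Emit:
arm_command(increments=[0.4,0,-55,0,0,0.4,0,-55,0,0,0.4,10,-45,-37.5,0,0.4,10,0,-50,0,0.4,14,0,-60,0])

```text
time_s: 27.62
tool_pos: [0.5951, 0.0717, 0.2809]
orientation: [-1.57, 0.034, -0.037]
force: [1.0, -0.7, -1.3]
width: 0.0513
```

Emit:
arm_command(increments=[0.4,14,0,-60,0,0.4,14,0,-60,0,0.4,14,0,-60,0,0.4,14,0,-60,0,0.4,0,0,0,0])

```text
time_s: 28.25
tool_pos: [0.6398, -0.1751, 0.2786]
orientation: [-1.572, 0.042, -0.041]
force: [0.9, -0.7, -0.7]
width: 0.0513
```

Run:
```python
from h import *
goto([.6415,-.1695,.178],1.528)
st,im,d=snap('scene')
for t in tops('scene',.113,(.3,.7,.15,.4),None,d): print('placed',t)
for t in tops('scene',.089,(.3,.7,.15,.4),None,d): print('fresh',t)
```

```text
now [ 0.6398 -0.1751  0.2786] jawyaw 1.518 w 0.0513 F [ 0.9 -0.7 -0.7] t 28.2 | tool shift mm [  1.5 100.6   5.8]  dworldyaw 0.010 -> spin -0.010
placed (array([0.5662, 0.2259]), array([0.028, 0.03 ]), np.int32(88), array([430.7, 252.7]))
fresh (array([0.4286, 0.2536]), array([0.035, 0.033]), np.int32(87), array([456.6, 226.3]))
fresh (array([0.488 , 0.2703]), array([0.033, 0.034]), np.int32(98), array([454.9, 243.8]))
fresh (array([0.5477, 0.2869]), array([0.037, 0.035]), np.int32(104), array([452.5, 263.1]))
```

Emit:
arm_command(increments=[0.4,1,0,4,-0.005,0.4,0,0,0,0,0.4,0,40,0,0,0.4,0,45,0,0,0.4,0,15.5,0,0])

```text
time_s: 28.92
tool_pos: [0.6391, -0.164, 0.1769]
orientation: [-1.569, 0.035, -0.028]
force: [1.1, 0.5, -0.1]
width: 0.051
```

Emit:
arm_command(increments=[0.4,0,0,0,0,1,0,0,0,0,1,0,0,0,0,1,0,0,0,0,1,0,0,0,0])

```text
time_s: 29.55
tool_pos: [0.642, -0.1668, 0.1817]
orientation: [-1.572, 0.03, -0.036]
force: [-0.5, -1.5, 6.2]
width: 0.0297
```

Emit:
arm_command(increments=[1,0,-20,0,0,1,0,-50,0,0,1,0,-55,0,0,1,0,-10,0,0,1,0,0,0,0])

```text
time_s: 30.18
tool_pos: [0.6405, -0.166, 0.3143]
orientation: [-1.57, 0.033, -0.033]
force: [0.2, 0.9, -2.5]
width: 0.0293
```

Run:
```python
from h import *
goto([.508,.205,.096],1.528)
```

```text
now [ 0.6405 -0.166   0.3143] jawyaw 1.529 w 0.0293 F [ 0.2  0.9 -2.5] t 30.2 | tool shift mm [-147.9  218.3  365.1]  dworldyaw -0.001 -> spin 0.001
```

Emit:
arm_command(increments=[1,-18,0,45,0,1,-24,0,60,0,1,-24,0,60,0,1,-24,0,60,0,1,-24,0,60,0])

```text
time_s: 30.8
tool_pos: [0.5394, 0.117, 0.3114]
orientation: [-1.571, 0.037, -0.029]
force: [1.1, 0.6, -2.4]
width: 0.0295
```

Emit:
arm_command(increments=[1,-22,0,55,0,1,-12,0,25,0,1,0,40,0,0,1,0,40,0,0,1,0,20,0,0])

```text
time_s: 31.42
tool_pos: [0.5075, 0.1962, 0.2092]
orientation: [-1.573, 0.04, -0.025]
force: [0.4, 0.6, -1.4]
width: 0.0295
```

Run:
```python
from h import *
st,im,d=snap('scene')
goto([.508,.205,.097],1.528)
for t in tops('scene',.113,(.3,.7,.15,.4),None,d): print('placed',t)
for t in tops('scene',.089,(.3,.7,.15,.4),None,d): print('fresh',t)
```

```text
now [0.5065 0.1958 0.2073] jawyaw 1.529 w 0.0298 F [-0.5 -1.4 -4. ] t 31.5 | tool shift mm [  2.5 110.2   9.6]  dworldyaw -0.001 -> spin 0.001
placed (array([0.5673, 0.226 ]), array([0.031, 0.03 ]), np.int32(86), array([430.6, 252.7]))
fresh (array([0.428 , 0.2524]), array([0.034, 0.033]), np.int32(86), array([456.5, 226.1]))
fresh (array([0.4892, 0.2703]), array([0.035, 0.034]), np.int32(104), array([454.7, 243.9]))
fresh (array([0.5483, 0.2869]), array([0.036, 0.035]), np.int32(109), array([452.6, 262.9]))
```

Emit:
arm_command(increments=[1,1.5,0,9,0,1,0,40,0,0,1,0,40,0,0,1,0,18,0,0,1,0,8,0,0])

```text
time_s: 32.1
tool_pos: [0.5129, 0.2061, 0.1078]
orientation: [-1.57, 0.033, -0.032]
force: [0.2, -0.0, -1.4]
width: 0.0296
```

Emit:
arm_command(increments=[1,0,4,0,0,1,0,1,0,0,1,0,0,0,0,1,0,0,0,0,1,0,0,0,0])

```text
time_s: 32.72
tool_pos: [0.513, 0.2057, 0.1038]
orientation: [-1.57, 0.032, -0.033]
force: [0.4, -0.1, -2.6]
width: 0.0297
```

Emit:
arm_command(increments=[1,-4.5,0,0,0,1,0,4,0,0,1,0,3,0,0,1,0,0,0,0,1,0,0,0,0])

```text
time_s: 33.35
tool_pos: [0.5091, 0.2058, 0.0987]
orientation: [-1.57, 0.031, -0.035]
force: [-3.2, -1.7, 12.7]
width: 0.0296
```

Emit:
arm_command(increments=[1,0,1,0,0,1,0,0,0,0,0.4,0,0,0,0,0.4,0,0,0,0,0.4,0,-30,0,0])

```text
time_s: 33.98
tool_pos: [0.5064, 0.2054, 0.1233]
orientation: [-1.572, 0.038, -0.028]
force: [-0.4, 0.8, -0.2]
width: 0.0514
```

Emit:
arm_command(increments=[0.4,0,-55,0,0,0.4,0,-55,0,0,0.4,0,-45,0,0,0.4,16,0,-50,0,0.4,18,0,-60,0])

```text
time_s: 34.6
tool_pos: [0.5382, 0.0945, 0.2809]
orientation: [-1.57, 0.029, -0.032]
force: [1.3, -0.8, -0.8]
width: 0.0507
```

Run:
```python
from h import *
goto([.6385,-.2425,.178],1.528)
```

```text
now [0.5382 0.0945 0.2809] jawyaw 1.532 w 0.0507 F [ 1.3 -0.8 -0.8] t 34.6 | tool shift mm [ 113.   102.9 -333. ]  dworldyaw -0.004 -> spin 0.004
```

Emit:
arm_command(increments=[0.4,20,0,-58,0.004,0.4,20,0,-58,0,0.4,20,0,-58,0,0.4,20,0,-58,0,0.4,20,0,-58,0])

```text
time_s: 35.22
tool_pos: [0.6249, -0.2014, 0.2797]
orientation: [-1.57, 0.036, -0.036]
force: [1.0, 1.1, -0.7]
width: 0.0513
```

Emit:
arm_command(increments=[0.4,12,0,-40,0,0.4,0,0,0,0,0.4,0,0,0,0,0.4,0,20,0,0,0.4,0,20,0,0])

```text
time_s: 35.85
tool_pos: [0.6346, -0.238, 0.2406]
orientation: [-1.57, 0.034, -0.035]
force: [-0.5, 0.2, -0.1]
width: 0.0511
```

Run:
```python
from h import *
goto([.6385,-.2425,.178],1.528)
st,im,d=snap('scene')
for t in tops('scene',.113,(.3,.7,.15,.4),None,d): print('placed',t)
for t in tops('scene',.089,(.3,.7,.15,.4),None,d): print('fresh',t)
```

```text
now [ 0.6346 -0.238   0.2406] jawyaw 1.527 w 0.0511 F [-0.5  0.2 -0.1] t 35.9 | tool shift mm [ 4.  62.6 -4.3]  dworldyaw 0.001 -> spin -0.001
placed (array([0.5057, 0.206 ]), array([0.031, 0.029]), np.int32(72), array([432.4, 233.4]))
placed (array([0.5676, 0.2268]), array([0.029, 0.028]), np.int32(86), array([430.6, 253. ]))
fresh (array([0.4284, 0.2542]), array([0.036, 0.034]), np.int32(89), array([456.6, 226.3]))
fresh (array([0.4883, 0.2697]), array([0.034, 0.033]), np.int32(99), array([454.6, 244. ]))
fresh (array([0.5489, 0.2869]), array([0.039, 0.035]), np.int32(104), array([453.1, 263.4]))
```

Emit:
arm_command(increments=[0.4,4,0,-4.3,0,0.4,0,40,0,0,0.4,0,22,0,0,0.4,0,0,0,0,1,0,0,0,0])

```text
time_s: 36.52
tool_pos: [0.6396, -0.2447, 0.1804]
orientation: [-1.572, 0.033, -0.038]
force: [1.0, -0.4, -0.2]
width: 0.0343
```

Emit:
arm_command(increments=[1,0,0,0,0,1,0,0,0,0,1,0,-20,0,0,1,0,-50,0,0,1,0,-60,0,0])

```text
time_s: 37.15
tool_pos: [0.6376, -0.2445, 0.3078]
orientation: [-1.569, 0.039, -0.033]
force: [1.4, -0.0, -1.9]
width: 0.0299
```

Emit:
arm_command(increments=[1,-18,0,40,0,1,-24,0,50,0,1,-24,0,60,0,1,-24,0,60,0,1,-24,0,60,0])

```text
time_s: 37.78
tool_pos: [0.538, 0.0258, 0.3082]
orientation: [-1.571, 0.036, -0.036]
force: [1.1, 0.4, -2.1]
width: 0.0295
```

Emit:
arm_command(increments=[1,-24,0,55,0,1,-24,0,50,0,1,-22,0,28,0,1,0,0,0,0,1,0,0,0,0])

```text
time_s: 38.4
tool_pos: [0.4754, 0.16, 0.3084]
orientation: [-1.572, 0.035, -0.036]
force: [0.0, -0.1, -2.4]
width: 0.0296
```

Run:
```python
from h import *
goto([.4475,.189,.098],1.528)
st,im,d=snap('scene')
for t in tops('scene',.113,(.3,.7,.15,.4),None,d): print('placed',t)
for t in tops('scene',.089,(.3,.7,.15,.4),None,d): print('fresh',t)
goto([.4475,.189,.098],1.528)
```

```text
now [0.4754 0.16   0.3084] jawyaw 1.525 w 0.0296 F [ 0.  -0.1 -2.4] t 38.4 | tool shift mm [-29.4 210.3  27.9]  dworldyaw 0.003 -> spin -0.003
placed (array([0.5063, 0.206 ]), array([0.032, 0.029]), np.int32(79), array([432.3, 233.5]))
placed (array([0.5678, 0.226 ]), array([0.033, 0.029]), np.int32(83), array([430.4, 252.8]))
fresh (array([0.4275, 0.2529]), array([0.038, 0.034]), np.int32(92), array([456.4, 226.5]))
fresh (array([0.488 , 0.2703]), array([0.033, 0.034]), np.int32(102), array([454.7, 244. ]))
fresh (array([0.5484, 0.2869]), array([0.038, 0.035]), np.int32(107), array([452.9, 263.3]))
now [0.4757 0.1597 0.3083] jawyaw 1.524 w 0.0299 F [-0.7  0.2 -2.2] t 38.5 | tool shift mm [-29.6 210.3  28.1]  dworldyaw 0.004 -> spin -0.004
```

Emit:
arm_command(increments=[1,-29.5,0,28,0,1,0,0,0,0,1,0,50,0,0,1,0,55,0,0,1,0,55,0,0])

```text
time_s: 39.08
tool_pos: [0.4485, 0.1886, 0.1472]
orientation: [-1.571, 0.035, -0.039]
force: [0.4, -0.0, -1.9]
width: 0.0297
```

Emit:
arm_command(increments=[1,0,30,0,0,1,0,10,0,0,1,0,4,0,0,1,0,2,0,0,1,0,2,0,0])

```text
time_s: 39.7
tool_pos: [0.448, 0.19, 0.1015]
orientation: [-1.57, 0.034, -0.038]
force: [0.0, 0.8, -1.5]
width: 0.0297
```

Run:
```python
from h import *
goto([.4475,.189,.097],1.528)
```

```text
now [0.448  0.19   0.1015] jawyaw 1.525 w 0.0297 F [ 0.   0.8 -1.5] t 39.7 | tool shift mm [-0.5  4.5 -1. ]  dworldyaw 0.003 -> spin -0.003
```

Emit:
arm_command(increments=[1,0,2,0,0,1,0,1.5,0,0,1,0,1,0,0,1,0,0,0,0,0.4,0,0,0,0])

```text
time_s: 40.33
tool_pos: [0.4476, 0.19, 0.0966]
orientation: [-1.57, 0.034, -0.037]
force: [-0.1, 0.1, -0.8]
width: 0.0467
```

Emit:
arm_command(increments=[0.4,0,0,0,0,0.4,0,-30,0,0,0.4,0,-45,0,0.158,0.4,0,-45,0,0.158,0.4,0,0,0,0.159])

```text
time_s: 40.95
tool_pos: [0.4494, 0.1905, 0.2197]
orientation: [-1.527, 0.406, -0.418]
force: [-0.4, 1.2, -0.7]
width: 0.0511
```

Emit:
arm_command(increments=[0.4,15,0,45,0,0.4,15,0,45,0,0.4,13.5,0,41,0,0.4,0,0,0,0,0.4,0,0,0,0])

```text
time_s: 41.58
tool_pos: [0.5491, 0.2814, 0.2152]
orientation: [-1.534, 0.409, -0.407]
force: [-0.3, -1.3, 0.8]
width: 0.0512
```

Run:
```python
from h import *
st,im,d=snap('wrist','w10.png')
for t in tops('wrist',.113,(.3,.7,.15,.4),st,d): print('tall w',t)
for t in tops('wrist',.089,(.3,.7,.15,.4),st,d): print('fresh w',t)
goto([.551,.283,.074],1.053)
st,im,d=snap('scene')
for t in tops('scene',.113,(.3,.7,.15,.4),None,d): print('placed',t)
for t in tops('scene',.089,(.3,.7,.15,.4),None,d): print('fresh',t)
```

```text
tall w (array([0.4442, 0.1929]), array([0.031, 0.031]), np.int32(888), array([166.4, 153.3]))
tall w (array([0.5055, 0.2044]), array([0.03, 0.03]), np.int32(931), array([215.2, 207. ]))
tall w (array([0.5667, 0.2258]), array([0.031, 0.027]), np.int32(664), array([275.7, 252.2]))
fresh w (array([0.4283, 0.2507]), array([0.035, 0.035]), np.int32(1243), array([219.3,  97.5]))
fresh w (array([0.4876, 0.2678]), array([0.035, 0.036]), np.int32(1326), array([270.9, 145.5]))
fresh w (array([0.4458, 0.2024]), array([0.02 , 0.008]), np.int32(36), array([188.4, 144.5]))
fresh w (array([0.5488, 0.2852]), array([0.036, 0.035]), np.int32(1229), array([324. , 195.2]))
fresh w (array([0.5032, 0.2154]), array([0.015, 0.005]), np.int32(27), array([232.3, 190.6]))
fresh w (array([0.5583, 0.2305]), array([0.012, 0.013]), np.int32(35), array([277.4, 230.6]))
now [0.5489 0.2811 0.2155] jawyaw 1.050 w 0.0515 F [ 0.1  0.  -0. ] t 41.6 | tool shift mm [  1.  141.5   2.9]  dworldyaw 0.003 -> spin -0.003
placed (array([0.4445, 0.1951]), array([0.032, 0.029]), np.int32(71), array([436.9, 216.5]))
placed (array([0.5062, 0.2058]), array([0.029, 0.029]), np.int32(76), array([432.3, 233.3]))
placed (array([0.5667, 0.2254]), array([0.03 , 0.029]), np.int32(84), array([430.7, 252.9]))
fresh (array([0.4301, 0.2634]), array([0.028, 0.013]), np.int32(23), array([459.6, 229. ]))
fresh (array([0.4888, 0.2703]), array([0.036, 0.034]), np.int32(99), array([454.4, 244. ]))
fresh (array([0.5489, 0.2869]), array([0.037, 0.035]), np.int32(114), array([452.9, 263.1]))
```

Emit:
arm_command(increments=[0.4,1,40,3.3,0,0.4,0,50,0,0,0.4,0,40,0,0,0.4,0,10,0,0,0.4,0,0,0,0])

```text
time_s: 42.3
tool_pos: [0.5525, 0.2839, 0.0765]
orientation: [-1.532, 0.408, -0.409]
force: [0.3, 0.1, 0.5]
width: 0.0514
```

Emit:
arm_command(increments=[1,0,0,0,0,1,0,0,0,0,1,0,0,0,0,1,0,-20,0,0,1,0,-50,0,0])

```text
time_s: 42.92
tool_pos: [0.5508, 0.2836, 0.1444]
orientation: [-1.535, 0.412, -0.405]
force: [1.6, 0.7, -2.3]
width: 0.0349
```

Emit:
arm_command(increments=[1,0,-60,0,-0.158,1,0,-60,0,-0.158,1,0,-20,0,-0.158,1,0,0,0,0,1,0,0,0,0])

```text
time_s: 43.55
tool_pos: [0.5516, 0.2839, 0.2843]
orientation: [-1.571, 0.041, -0.036]
force: [-0.1, 0.5, -1.6]
width: 0.0345
```

Run:
```python
from h import *
goto([.6395,-.0995,.28],1.528)
```

```text
now [0.5516 0.2839 0.2843] jawyaw 1.522 w 0.0345 F [-0.1  0.5 -1.6] t 43.5 | tool shift mm [ 106.6    4.4 -378.6]  dworldyaw 0.006 -> spin -0.006
```

Emit:
arm_command(increments=[1,12,0,-45,-0.006,1,16,0,-58,0,1,16,0,-58,0,1,16,0,-58,0,1,16,0,-58,0])

```text
time_s: 44.18
tool_pos: [0.6162, 0.0026, 0.2835]
orientation: [-1.57, 0.036, -0.03]
force: [1.7, -0.3, -1.7]
width: 0.0348
```

Emit:
arm_command(increments=[1,16,0,-58,0,1,12.5,0,-43.5,0,1,0,0,0,0,1,0,0,0,0,1,0,0,0,0])

```text
time_s: 44.8
tool_pos: [0.6406, -0.0969, 0.2852]
orientation: [-1.57, 0.032, -0.03]
force: [1.1, -0.1, -1.4]
width: 0.0348
```

Run:
```python
from h import *
goto([.6395,-.0995,.158],1.528)
```

```text
now [ 0.6406 -0.0969  0.2852] jawyaw 1.531 w 0.0348 F [ 1.1 -0.1 -1.4] t 44.8 | tool shift mm [ -0.8 127.2  -2.8]  dworldyaw -0.003 -> spin 0.003
```

Emit:
arm_command(increments=[1,-1,40,-2.5,0,1,0,50,0,0,1,0,25,0,0,1,0,7,0,0,1,0,2,0,0])

```text
time_s: 45.42
tool_pos: [0.6405, -0.1001, 0.1626]
orientation: [-1.571, 0.03, -0.032]
force: [-0.5, 0.6, -1.4]
width: 0.0348
```

Emit:
arm_command(increments=[1,0,2,0,0,1,0,1,0,0,1,0,1,0,0,1,0,0,0,0,1,0,0,0,0])

```text
time_s: 46.05
tool_pos: [0.6414, -0.101, 0.1612]
orientation: [-1.571, 0.028, -0.036]
force: [-1.0, 1.0, 7.1]
width: 0.0345
```

Emit:
arm_command(increments=[1,0,0,0,0,0.4,0,0,0,0,0.4,0,0,0,0,0.4,0,-40,0,0,0.4,0,-50,0,0])

```text
time_s: 46.68
tool_pos: [0.6392, -0.1007, 0.2472]
orientation: [-1.57, 0.035, -0.029]
force: [1.1, -0.6, 0.3]
width: 0.051
```

Emit:
arm_command(increments=[0.4,-15,-30,30,0,0.4,-23,0,50,0,0.4,-25,0,55,0,0.4,-25,0,55,0,0.4,-25,0,55,0])

```text
time_s: 47.3
tool_pos: [0.5363, 0.1502, 0.2779]
orientation: [-1.57, 0.032, -0.033]
force: [2.2, -0.2, -0.3]
width: 0.0515
```

Emit:
arm_command(increments=[0.4,-25,0,55,0,0.4,-28.5,0,60,0.158,0.4,0,0,0,0.158,0.4,0,40,0,0.159,0.4,0,0,0,0])

```text
time_s: 47.92
tool_pos: [0.4877, 0.2615, 0.2352]
orientation: [-1.537, 0.407, -0.398]
force: [-0.3, 0.4, 0.4]
width: 0.0511
```

Run:
```python
from h import *
st,im,d=snap('scene')
goto([.490,.2667,.074],1.053)
for t in tops('scene',.172,(.55,.75,-.35,0),None,d): print('platform',t)
for t in tops('scene',.113,(.3,.7,.15,.4),None,d): print('placed',t)
for t in tops('scene',.089,(.3,.7,.15,.4),None,d): print('fresh',t)
```

```text
now [0.4891 0.2618 0.237 ] jawyaw 1.058 w 0.0513 F [0.2 0.5 0.8] t 48.0 | tool shift mm [ -1.3 163.    5.1]  dworldyaw -0.005 -> spin 0.005
platform (array([ 0.6363, -0.0998]), array([0.035, 0.033]), np.int32(94), array([312.6, 205.7]))
placed (array([0.4452, 0.1945]), array([0.033, 0.03 ]), np.int32(71), array([436.8, 216.4]))
placed (array([0.5063, 0.206 ]), array([0.029, 0.029]), np.int32(77), array([432.4, 233.4]))
placed (array([0.5674, 0.226 ]), array([0.029, 0.029]), np.int32(84), array([430.4, 252.6]))
fresh (array([0.4286, 0.2536]), array([0.037, 0.033]), np.int32(88), array([456.5, 226.4]))
fresh (array([0.4887, 0.2703]), array([0.035, 0.034]), np.int32(108), array([454.8, 244. ]))
```

Emit:
arm_command(increments=[0.4,-0.5,50,4,0,0.4,0,55,0,0,0.4,0,45,0,0,0.4,0,12.5,0,0,0.4,0,0,0,0])

```text
time_s: 48.6
tool_pos: [0.4926, 0.266, 0.0763]
orientation: [-1.532, 0.403, -0.405]
force: [-0.3, -0.3, 0.2]
width: 0.0513
```

Emit:
arm_command(increments=[1,0,0,0,0,1,0,0,0,0,1,0,0,0,0,1,0,-20,0,0,1,0,-50,0,0])

```text
time_s: 49.22
tool_pos: [0.4902, 0.2653, 0.1446]
orientation: [-1.535, 0.407, -0.402]
force: [0.5, 0.9, -1.3]
width: 0.0344
```

Emit:
arm_command(increments=[1,0,-60,0,-0.158,1,0,-60,0,-0.158,1,0,-20,0,-0.158,1,0,0,0,0,1,0,0,0,0])

```text
time_s: 49.85
tool_pos: [0.4905, 0.2655, 0.2841]
orientation: [-1.571, 0.036, -0.033]
force: [-0.0, -0.4, -2.0]
width: 0.0347
```

Run:
```python
from h import *
goto([.6365,-.1695,.28],1.528)
```

```text
now [0.4905 0.2655 0.2841] jawyaw 1.527 w 0.0347 F [-0.  -0.4 -2. ] t 49.9 | tool shift mm [ 164.9    4.1 -428.2]  dworldyaw 0.001 -> spin -0.001
```

Emit:
arm_command(increments=[1,17,0,-45,0,1,22,0,-57,0,1,22,0,-57,0,1,22,0,-57,0,1,22,0,-57,0])

```text
time_s: 50.48
tool_pos: [0.5845, -0.013, 0.2831]
orientation: [-1.57, 0.037, -0.031]
force: [1.5, 0.4, -1.3]
width: 0.0342
```

Emit:
arm_command(increments=[1,22,0,-57,0,1,22,0,-57,0,1,15.8,0,-41,0,1,0,0,0,0,1,0,0,0,0])

```text
time_s: 51.1
tool_pos: [0.6374, -0.1681, 0.2833]
orientation: [-1.568, 0.037, -0.031]
force: [0.1, -0.6, -1.0]
width: 0.0348
```

Run:
```python
from h import *
goto([.6365,-.1695,.161],1.528)
```

```text
now [ 0.6374 -0.1681  0.2833] jawyaw 1.528 w 0.0348 F [ 0.1 -0.6 -1. ] t 51.1 | tool shift mm [ -0.4 122.3  -1.7]  dworldyaw 0.000 -> spin -0.000
```

Emit:
arm_command(increments=[1,0,40,-1.5,0,1,0,50,0,0,1,0,24,0,0,1,0,5,0,0,1,0,2,0,0])

```text
time_s: 51.72
tool_pos: [0.6385, -0.1693, 0.1652]
orientation: [-1.571, 0.031, -0.033]
force: [-0.1, 0.7, -2.1]
width: 0.0345
```

Emit:
arm_command(increments=[1,0,1,0,0,1,0,1,0,0,1,0,1,0,0,1,0,0,0,0,1,0,0,0,0])

```text
time_s: 52.35
tool_pos: [0.6382, -0.1703, 0.1615]
orientation: [-1.57, 0.033, -0.033]
force: [0.1, -0.6, -1.4]
width: 0.0346
```

Emit:
arm_command(increments=[0.4,0,0,0,0,0.4,0,0,0,0,0.4,0,-40,0,0,0.4,0,-50,0,0,0.4,0,-30,0,0])

```text
time_s: 52.98
tool_pos: [0.6389, -0.1705, 0.2847]
orientation: [-1.572, 0.03, -0.036]
force: [-0.5, 0.7, -0.1]
width: 0.0511
```

Emit:
arm_command(increments=[0.4,-20,0,37,0,0.4,-28,0,50,0,0.4,-29,0,54,0,0.4,-29,0,54,0,0.4,-29,0,54,0])

```text
time_s: 53.6
tool_pos: [0.5127, 0.0858, 0.2819]
orientation: [-1.57, 0.032, -0.034]
force: [0.6, 0.3, 0.2]
width: 0.0511
```

Emit:
arm_command(increments=[0.4,-29,0,54,0,0.4,-29,0,54,0,0.4,-30.6,0,53,0.158,0.4,0,0,0,0.158,0.4,0,40,0,0.159])

```text
time_s: 54.22
tool_pos: [0.4343, 0.2499, 0.2442]
orientation: [-1.527, 0.398, -0.41]
force: [0.7, 0.0, -1.0]
width: 0.0515
```

Run:
```python
from h import *
st,im,d=snap('scene')
goto([.4306,.2495,.074],1.053)
for t in tops('scene',.172,(.55,.75,-.35,0),None,d): print('platform',t)
for t in tops('scene',.113,(.3,.7,.15,.4),None,d): print('placed',t)
for t in tops('scene',.089,(.3,.7,.15,.4),None,d): print('fresh',t)
```

```text
now [0.43   0.2476 0.2372] jawyaw 1.050 w 0.0513 F [-3.2 -1.  -4.2] t 54.3 | tool shift mm [  0.2 163.2   2.7]  dworldyaw 0.003 -> spin -0.003
platform (array([ 0.6311, -0.1692]), array([0.034, 0.034]), np.int32(90), array([292.5, 194.4]))
platform (array([ 0.6365, -0.1002]), array([0.034, 0.033]), np.int32(103), array([312.8, 205.7]))
placed (array([0.4443, 0.1946]), array([0.029, 0.03 ]), np.int32(68), array([437.1, 216.6]))
placed (array([0.505 , 0.2062]), array([0.03 , 0.028]), np.int32(70), array([432.2, 233.3]))
placed (array([0.5672, 0.2265]), array([0.031, 0.029]), np.int32(84), array([430.8, 252.9]))
fresh (array([0.4281, 0.2535]), array([0.038, 0.033]), np.int32(92), array([456.8, 226.5]))
```

Emit:
arm_command(increments=[0.4,0,50,1,0,0.4,0,55,0,0,0.4,0,45,0,0,0.4,0,12.5,0,0,0.4,0,0,0,0])

```text
time_s: 54.9
tool_pos: [0.4335, 0.2487, 0.0793]
orientation: [-1.533, 0.402, -0.402]
force: [0.4, 0.9, 0.4]
width: 0.0512
```

Run:
```python
from h import *
goto([.4306,.2495,.074],1.053)
```

```text
now [0.4335 0.2487 0.0793] jawyaw 1.058 w 0.0512 F [0.4 0.9 0.4] t 54.9 | tool shift mm [-2.9  5.3 -0.7]  dworldyaw -0.005 -> spin 0.005
```

Emit:
arm_command(increments=[0.4,-2.5,4.5,0,0,0.4,0,0,0,0,1,0,0,0,0,1,0,0,0,0,1,0,0,0,0])

```text
time_s: 55.52
tool_pos: [0.4313, 0.25, 0.0755]
orientation: [-1.532, 0.401, -0.404]
force: [-1.0, -1.0, 5.6]
width: 0.0347
```

Emit:
arm_command(increments=[1,0,-20,0,0,1,0,-50,0,0,1,0,-60,0,-0.158,1,0,-60,0,-0.158,1,0,-20,0,-0.158])

```text
time_s: 56.15
tool_pos: [0.4322, 0.2505, 0.2887]
orientation: [-1.568, 0.022, -0.032]
force: [0.3, 0.7, -2.5]
width: 0.0347
```

Emit:
arm_command(increments=[1,0,0,0,0,1,0,0,0,0,1,20,0,-35,0,1,25,0,-50,0,1,25,0,-50,0])

```text
time_s: 56.78
tool_pos: [0.4949, 0.111, 0.2822]
orientation: [-1.571, 0.035, -0.029]
force: [0.2, 0.6, -1.6]
width: 0.0347
```

Run:
```python
from h import *
goto([.6335,-.2425,.285],1.528)
```

```text
now [0.4949 0.111  0.2822] jawyaw 1.530 w 0.0347 F [ 0.2  0.6 -1.6] t 56.8 | tool shift mm [ 152.7   -3.3 -347.6]  dworldyaw -0.002 -> spin 0.002
```

Emit:
arm_command(increments=[1,24,0,-55,0,1,24,0,-55,0,1,24,0,-55,0,1,24,0,-55,0,1,24,0,-55,0])

```text
time_s: 57.4
tool_pos: [0.6041, -0.1689, 0.2817]
orientation: [-1.568, 0.036, -0.03]
force: [0.7, -0.0, -1.8]
width: 0.0347
```

Emit:
arm_command(increments=[1,18,0,-40,0,1,12,0,-27,0,1,0,0,0,0,1,0,0,0,0,1,0,0,0,0])

```text
time_s: 58.02
tool_pos: [0.6312, -0.2342, 0.2839]
orientation: [-1.569, 0.032, -0.03]
force: [0.6, 0.4, -0.4]
width: 0.0346
```

Run:
```python
from h import *
goto([.6335,-.2425,.161],1.528)
```

```text
now [ 0.6312 -0.2342  0.2839] jawyaw 1.532 w 0.0346 F [ 0.6  0.4 -0.4] t 58.0 | tool shift mm [  2.7 122.9  -8.3]  dworldyaw -0.004 -> spin 0.004
```

Emit:
arm_command(increments=[1,2.5,40,-8,0,1,0,50,0,0,1,0,24,0,0,1,0,5,0,0,1,0,1,0,0])

```text
time_s: 58.65
tool_pos: [0.6344, -0.2432, 0.1655]
orientation: [-1.571, 0.03, -0.032]
force: [-0.2, -0.3, -1.7]
width: 0.0346
```

Emit:
arm_command(increments=[1,0,1,0,0,1,0,1,0,0,1,0,1,0,0,1,0,0,0,0,1,0,0,0,0])

```text
time_s: 59.28
tool_pos: [0.6339, -0.2436, 0.1615]
orientation: [-1.571, 0.031, -0.031]
force: [-0.7, 0.4, -1.9]
width: 0.0349
```

Emit:
arm_command(increments=[0.4,0,0,0,0,0.4,0,0,0,0,0.4,0,-40,0,0,0.4,0,-50,0,0,0.4,0,-30,0,0])

```text
time_s: 59.9
tool_pos: [0.6346, -0.244, 0.2847]
orientation: [-1.572, 0.028, -0.034]
force: [0.3, 0.3, 0.4]
width: 0.0513
```

Emit:
arm_command(increments=[0.4,-50,0,30,0,0.4,-50,0,38,0,0.4,-8,0,0,0,0.4,0,0,0,0,0.4,0,0,0,0])

```text
time_s: 60.52
tool_pos: [0.5303, -0.1725, 0.2817]
orientation: [-1.571, 0.03, -0.033]
force: [-0.1, 0.6, -0.7]
width: 0.051
```

Run:
```python
from h import *
goto([.530,-.172,.122],1.528)
st,im,d=snap('scene')
for t in tops('scene',.172,(.55,.75,-.35,0),None,d): print('platform',t)
for t in tops('scene',.113,(.3,.7,.15,.4),None,d): print('placed',t)
st,im,d=snap('wrist','w11.png'); P=cloud('wrist',d,st)
for y in (-.25,-.11):
  m=(P[...,2]>.105)&(P[...,2]<.122)&(abs(P[...,1]-y)<.01)&(P[...,0]>.5)&(P[...,0]<.6); x=np.median(P[m][:,0]); print('bar front',x)
for t in tops('wrist',.172,(.55,.75,-.35,0),st,d): print('platform w',t)
```

```text
now [ 0.5303 -0.1725  0.2817] jawyaw 1.531 w 0.0510 F [-0.1  0.6 -0.7] t 60.5 | tool shift mm [ -0.6 159.7   0.6]  dworldyaw -0.003 -> spin 0.003
platform (array([ 0.6298, -0.2412]), array([0.035, 0.036]), np.int32(96), array([271.9, 183.6]))
platform (array([ 0.6313, -0.1689]), array([0.037, 0.035]), np.int32(91), array([292.7, 194.3]))
platform (array([ 0.6364, -0.0999]), array([0.036, 0.033]), np.int32(104), array([312.9, 205.8]))
placed (array([0.4452, 0.1951]), array([0.032, 0.029]), np.int32(69), array([436.7, 216.4]))
placed (array([0.5063, 0.2059]), array([0.028, 0.029]), np.int32(77), array([432.3, 233.6]))
placed (array([0.5667, 0.2259]), array([0.03, 0.03]), np.int32(87), array([430.6, 252.9]))
bar front 0.5503318539525764
bar front 0.556263301936121
platform w (array([ 0.6317, -0.172 ]), array([0.035, 0.035]), np.int32(859), array([325.3, 302.5]))
```

Emit:
arm_command(increments=[0.4,0,50,0,0,0.4,0,50,0,0,0.4,0,45,0,0,0.4,0,14.5,0,0,0.4,0,0,0,0])

```text
time_s: 61.25
tool_pos: [0.5293, -0.1719, 0.1214]
orientation: [-1.57, 0.032, -0.031]
force: [0.2, -0.7, 0.3]
width: 0.0512
```

Emit:
arm_command(increments=[0.4,5,0,0,0,0.4,5,0,0,0,0.4,5,0,0,0,0.4,5,0,0,0,0.4,5,0,0,0])

```text
time_s: 61.88
tool_pos: [0.5523, -0.1728, 0.1226]
orientation: [-1.571, 0.034, -0.028]
force: [-6.4, -1.0, 5.5]
width: 0.0514
```

Emit:
arm_command(increments=[0.4,4,0,0,0,0.4,4,0,0,0,0.4,4,0,0,0,0.4,4,0,0,0,0.4,2,0,0,0])

```text
time_s: 62.5
tool_pos: [0.5717, -0.1735, 0.1223]
orientation: [-1.571, 0.032, -0.031]
force: [-5.1, -1.5, 3.0]
width: 0.0514
```

Emit:
arm_command(increments=[0.4,3,0,0,0,0.4,3,0,0,0,0.4,2,0,0,0,0.4,0,0,0,0,0.4,0,0,0,0])

```text
time_s: 63.12
tool_pos: [0.58, -0.1737, 0.1219]
orientation: [-1.571, 0.031, -0.031]
force: [-4.1, -1.3, 2.5]
width: 0.0509
```

Emit:
arm_command(increments=[0.4,2,0,0,0,0.4,2,0,0,0,0.4,2,0,0,0,0.4,1,0,0,0,0.4,0,0,0,0])

```text
time_s: 63.75
tool_pos: [0.5842, -0.1738, 0.1219]
orientation: [-1.57, 0.036, -0.027]
force: [-9.9, -1.4, 6.5]
width: 0.0512
```

Emit:
arm_command(increments=[0.4,1,0,0,0,0.4,1,0,0,0,0.4,1,0,0,0,0.4,0,0,0,0,0.4,0,0,0,0])

```text
time_s: 64.38
tool_pos: [0.5878, -0.1739, 0.1219]
orientation: [-1.57, 0.035, -0.028]
force: [-7.8, -1.2, 4.3]
width: 0.0516
```

Emit:
arm_command(increments=[0.4,1,0,0,0,0.4,1,0,0,0,0.4,1,0,0,0,0.4,0,0,0,0,0.4,0,0,0,0])

```text
time_s: 65.0
tool_pos: [0.589, -0.174, 0.1219]
orientation: [-1.57, 0.037, -0.025]
force: [-11.2, -1.7, 7.6]
width: 0.0514
```

Run:
```python
from h import *
goto([.590,-.174,.122],1.528)
st,im,d=snap('wrist','w12.png'); P=cloud('wrist',d,st)
cv2.imwrite('pics/w12c.png',cv2.resize(im[150:400,120:520],(800,500))[:,:,::-1])
st,im,d=snap('scene')
for t in tops('scene',.172,(.55,.75,-.35,0),None,d): print('platform',t)
```

```text
now [ 0.589  -0.174   0.1219] jawyaw 1.531 w 0.0514 F [-11.2  -1.7   7.6] t 65.0 | tool shift mm [ 1.  -0.1  0. ]  dworldyaw -0.003 -> spin 0.003
platform (array([ 0.5853, -0.2198]), array([0.017, 0.017]), np.int32(17), array([287.5, 176.3]))
platform (array([ 0.6359, -0.2419]), array([0.034, 0.037]), np.int32(84), array([270.6, 185. ]))
platform (array([ 0.6405, -0.1692]), array([0.034, 0.035]), np.int32(98), array([290.9, 196.3]))
platform (array([ 0.6426, -0.1005]), array([0.034, 0.035]), np.int32(102), array([311.2, 207.3]))
```

View pics/w12c.png

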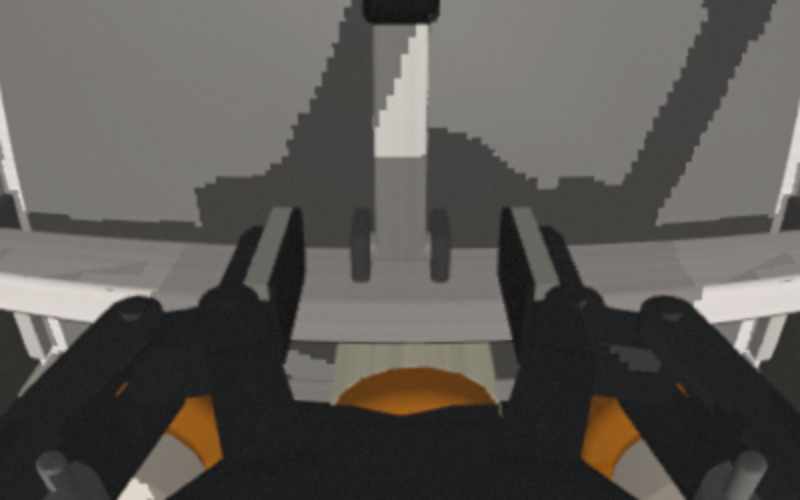

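Emit:
arm_command(increments=[0.4,1,0,0,0,0.4,1,0,0,0,0.4,1,0,0,0,0.4,0,0,0,0,0.4,0,0,0,0])

```text
time_s: 65.72
tool_pos: [0.5891, -0.174, 0.1219]
orientation: [-1.57, 0.042, -0.02]
force: [-18.2, -1.3, 12.1]
width: 0.0515
```

Emit:
arm_command(increments=[0.4,1,0,0,0,0.4,1,0,0,0,0.4,0,0,0,0,0.4,0,0,0,0,0.4,0,0,0,0])

```text
time_s: 66.35
tool_pos: [0.5891, -0.1739, 0.1219]
orientation: [-1.57, 0.045, -0.017]
force: [-21.6, -1.8, 14.7]
width: 0.051
```

Emit:
arm_command(increments=[0.4,-10,0,0,0,0.4,-12,0,0,0,0.4,0,-50,0,0,0.4,0,-50,0,0,0,-30,-50,0,0])

```text
time_s: 66.97
tool_pos: [0.5479, -0.1721, 0.2731]
orientation: [-1.57, 0.027, -0.033]
force: [0.5, -0.1, -1.0]
width: 0.0676
```

Emit:
arm_command(increments=[0,-35,0,0,0,0,0,0,0,0,0,0,0,0,0,0,0,0,0,0,0,0,0,0,0])

```text
time_s: 67.6
tool_pos: [0.5116, -0.1708, 0.2712]
orientation: [-1.57, 0.031, -0.03]
force: [0.7, 0.4, -0.9]
width: 0.0861
```

Run:
```python
from h import *
goto([.4394,-.2367,.28],1.528)
st,im,d=snap('wrist','w13.png'); P=cloud('wrist',d,st)
for y in (-.25,-.11):
  m=(P[...,2]>.105)&(P[...,2]<.122)&(abs(P[...,1]-y)<.01)&(P[...,0]>.5)&(P[...,0]<.63); x=np.median(P[m][:,0]); print('bar front',x,'shaker x',x-.4343-(y+.2327)*.0425-.14)
m=(abs(P[...,0]-.517)<.02)&(abs(P[...,1]+.17)<.015)&(P[...,2]>.12); q=P[m]; print('tab',np.percentile(q[:,2],[50,90,99]))
for t in tops('wrist',.144,(.44,.56,-.25,-.1),st,d): print('tab w',t)
for t in tops('wrist',.172,(.55,.75,-.35,0),st,d): print('platform w',t)
cv2.imwrite('pics/w13c.png',cv2.resize(im[90:400,120:520],(774,600))[:,:,::-1])
```

```text
now [ 0.5116 -0.1708  0.2712] jawyaw 1.531 w 0.0861 F [ 0.7  0.4 -0.9] t 67.6 | tool shift mm [-69.5  -8.8 -68.7]  dworldyaw -0.003 -> spin 0.003
bar front 0.596934782246646 shaker x 0.02337003224664594
bar front 0.6028352516924258 shaker x 0.023320501692425777
tab [0.34293725 0.34996805 0.35201298]
tab w (array([ 0.5236, -0.1721]), array([0.007, 0.014]), np.int32(116), array([320.1, 210.6]))
platform w (array([ 0.637, -0.244]), array([0.036, 0.035]), np.int32(727), array([252. , 327.5]))
platform w (array([ 0.642 , -0.1035]), array([0.036, 0.035]), np.int32(723), array([392.7, 327.4]))
platform w (array([ 0.6395, -0.1721]), array([0.036, 0.036]), np.int32(783), array([323.9, 329.7]))
```

View pics/w13c.png

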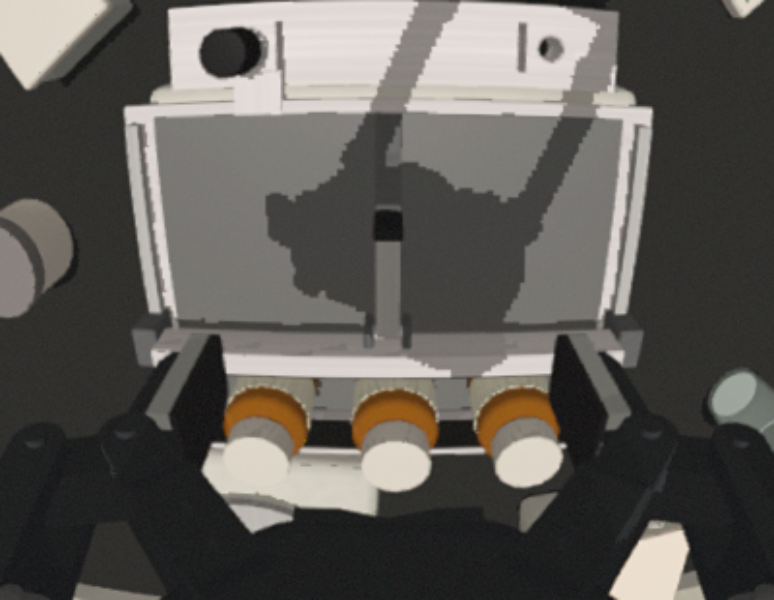

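The clamped row is against the fence, bar front at x = +23 mm (its clamped place), pawl level, pin still seated at (230,52), park hole at (550,48) in the crop.

Emit:
arm_command(increments=[0,-35,0,-35,0.003,0,-34.5,0,-33.7,0,0,0,0,0,0,0,0,50,0,0,0,0,50,0,0], newtons=70)

```text
time_s: 68.28
tool_pos: [0.4401, -0.2366, 0.1713]
orientation: [-1.571, 0.031, -0.036]
force: [0.2, 0.1, 0.1]
width: 0.0852
```

Run:
```python
from h import *
goto([.4394,-.2367,.120],1.528)
```

```text
now [ 0.4401 -0.2366  0.1713] jawyaw 1.528 w 0.0852 F [0.2 0.1 0.1] t 68.3 | tool shift mm [-0.8 51.3 -0. ]  dworldyaw -0.000 -> spin 0.000
```

Emit:
arm_command(increments=[0,0,35,0,0,0,0,14,0,0,0,0,0,0,0,1,0,0,0,0,1,0,0,0,0])

```text
time_s: 68.9
tool_pos: [0.4396, -0.2372, 0.1243]
orientation: [-1.572, 0.031, -0.036]
force: [-0.6, 0.3, 0.6]
width: 0.0516
```

Emit:
arm_command(increments=[1,0,0,0,0,1,0,0,0,0,1,0,0,0,0,1,0,0,0,0,1,0,0,0,0])

```text
time_s: 69.53
tool_pos: [0.4389, -0.2368, 0.1238]
orientation: [-1.571, 0.033, -0.035]
force: [-0.8, 1.7, 6.0]
width: 0.0221
```

Emit:
arm_command(increments=[1,0,-5,0,0,1,0,-7,0,0,1,0,-10,0,0,1,0,-20,0,0,1,0,-25,0,0])

```text
time_s: 70.15
tool_pos: [0.4386, -0.2365, 0.1916]
orientation: [-1.57, 0.033, -0.034]
force: [0.5, -1.3, -1.8]
width: 0.022
```

Run:
```python
from h import *
goto([.4438,-.0873,.187],1.528)
```

```text
now [ 0.4386 -0.2365  0.1916] jawyaw 1.528 w 0.0220 F [ 0.5 -1.3 -1.8] t 70.2 | tool shift mm [ -1.2   4.7 149.3]  dworldyaw -0.000 -> spin 0.000
```

Emit:
arm_command(increments=[1,-0.6,0,50,0,1,0,0,50,0,1,0,0,49.5,0,1,0,0,0,0,1,0,0,0,0])

```text
time_s: 70.78
tool_pos: [0.4449, -0.0875, 0.1912]
orientation: [-1.572, 0.031, -0.034]
force: [0.2, -0.9, -0.6]
width: 0.0221
```

Run:
```python
from h import *
st,im,d=snap('wrist','w14.png'); goto([.4443,-.0870,.187],1.528)
cv2.imwrite('pics/k6.png',cv2.resize(im[170:290,250:400],(750,600),interpolation=cv2.INTER_CUBIC)[:,:,::-1])
```

```text
now [ 0.4449 -0.088   0.1909] jawyaw 1.528 w 0.0217 F [-0.1 -0.7 -0. ] t 70.8 | tool shift mm [-0.6  3.9  1. ]  dworldyaw 0.000 -> spin -0.000
```

View pics/k6.png

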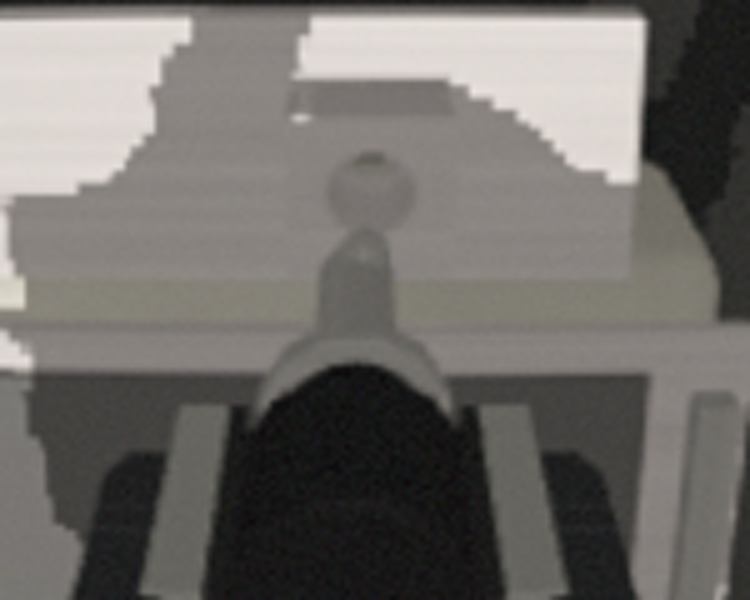

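The nose lines up with the park hole (hole at (371,190), nose tip (366,245) in the crop), under 1 mm off in y.

Emit:
arm_command(increments=[1,-0.3,15,0.7,0,1,0,8,0,0,1,0,5,0,0,1,0,5,0,0,1,0,5,0,0])

```text
time_s: 71.45
tool_pos: [0.4452, -0.0865, 0.153]
orientation: [-1.57, 0.032, -0.036]
force: [-0.1, 1.9, 4.7]
width: 0.0223
```

Emit:
arm_command(increments=[1,0,5,0,0,1,0,5,0,0,1,0,5,0,0,1,0,5,0,0,1,0,5,0,0])

```text
time_s: 72.08
tool_pos: [0.4442, -0.0865, 0.1265]
orientation: [-1.571, 0.033, -0.034]
force: [0.8, 1.3, -1.5]
width: 0.0219
```

Emit:
arm_command(increments=[1,0,4,0,0,1,0,2,0,0,1,0,1,0,0,1,0,1,0,0,1,0,0,0,0])

```text
time_s: 72.7
tool_pos: [0.4442, -0.0865, 0.1235]
orientation: [-1.571, 0.032, -0.035]
force: [-8.8, 5.1, 41.5]
width: 0.022
```

Emit:
arm_command(increments=[1,0,-4,0,0,0,0,0,0,0,0,0,0,0,0,0,0,0,0,0,0,0,0,0,0])

```text
time_s: 73.32
tool_pos: [0.444, -0.0866, 0.1225]
orientation: [-1.57, 0.034, -0.033]
force: [-0.0, -0.1, -0.1]
width: 0.0855
```

Emit:
arm_command(increments=[0,0,-40,0,0,0,0,-50,0,0,0,0,-50,0,0,0,0,0,0,0,0,0,0,0,0])

```text
time_s: 73.95
tool_pos: [0.4436, -0.0863, 0.2622]
orientation: [-1.57, 0.034, -0.033]
force: [-0.6, -0.9, -0.1]
width: 0.0856
```

Run:
```python
from h import *
st,im,d=snap('wrist','w15.png'); goto([.4443,-.0870,.187],1.528); P=cloud('wrist',d,st)
m=(abs(P[...,0]-.441)<.02)&(abs(P[...,1]+.084)<.02)&(P[...,2]<.16); print('pin top z',np.nanpercentile(P[m][:,2],[90,97,99]))
for y in (-.25,-.11):
  m=(P[...,2]>.105)&(P[...,2]<.122)&(abs(P[...,1]-y)<.01)&(P[...,0]>.5)&(P[...,0]<.63); x=np.median(P[m][:,0]); print('bar front',x)
for t in tops('wrist',.144,(.44,.56,-.25,-.1),st,d): print('tab w',t)
for n in ('scene',):
    st,im,d=snap(n,'sc_end.png')
    for t in tops(n,.172,(.55,.75,-.35,0),None,d): print('platform',t)
    for t in tops(n,.113,(.3,.7,.15,.4),None,d): print('tall',t)
cv2.imwrite('pics/end.png',cv2.resize(im[120:320,200:500],(780,520),interpolation=cv2.INTER_CUBIC)[:,:,::-1])
```

```text
now [ 0.4432 -0.0862  0.2616] jawyaw 1.528 w 0.0855 F [-0.4 -0.6  0.1] t 74.0 | tool shift mm [ 1.3 74.6 -0.8]  dworldyaw -0.000 -> spin 0.000
pin top z [0.1388289  0.13945392 0.13978805]
bar front nan
bar front 0.6027787991302893
tab w (array([ 0.5238, -0.1677]), array([0.007, 0.008]), np.int32(55), array([240.7, 281.4]))
platform (array([ 0.6368, -0.2411]), array([0.035, 0.032]), np.int32(88), array([270.5, 185.2]))
platform (array([ 0.6397, -0.1688]), array([0.035, 0.033]), np.int32(93), array([290.8, 196.3]))
platform (array([ 0.643 , -0.0988]), array([0.037, 0.035]), np.int32(105), array([311.5, 207.6]))
tall (array([0.444 , 0.1945]), array([0.03 , 0.029]), np.int32(70), array([436.9, 216.3]))
tall (array([0.506, 0.206]), array([0.032, 0.029]), np.int32(70), array([432.2, 233.3]))
tall (array([0.5672, 0.2259]), array([0.032, 0.028]), np.int32(81), array([430.4, 252.7]))
  return _methods._mean(a, axis=axis, dtype=dtype,
  ret = ret.dtype.type(ret / rcount)
```

View pics/end.png

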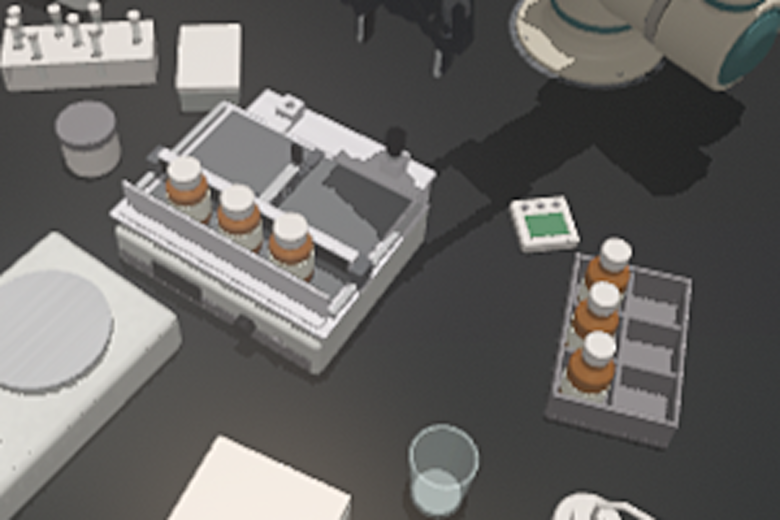

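Everything is in place and the arm is clear, so I'm handing in.

```bash
python3 -c "
from rig import bot
print(bot.job_done())"
```

```text
the job is handed in; nothing more can be done
None
```

The batch is changed and the job was handed in at about 74 s of the 210 s allowed.

I pulled the pin, brought the lock block over the lock hole with the pin's shank, and pinned it. Then I lifted the pawl, drew the bar back, moved three tall bottles into the carrier and set three squat bottles on the platform. I pushed the bar shut, pulled the pin and pressed it home in its park hole.

**Last checks**
- **Pin:** its top stands at 0.139 m in the park hole, the same as at the start.
- **Bar:** its front face reads 23.3 mm behind the shaker's origin, which is its clamped place. It did not move under a 21 N push.
- **Pawl:** it lies level with its tab top at normal height. I saw this from the camera heights only; I did not test the engagement by pulling the bar.
- **Fresh bottles:** all three stand upright against the fence, at the places the tall ones had.
- **Tall bottles:** all three stand upright in the carrier's free cells. The carrier did not move, and the last picture showed nothing else disturbed.

**Disagreements and rough spots**
- **Bar fell short once:** my first pull left it about 5 mm short after I let go, at roughly 40 of 45 mm. I lifted the pawl again and drew the bar to its stop before touching any bottle.
- **Lock block:** the first push stopped about 2.5 mm short, so I pushed it again before pinning.
- **Forces:** the second tall bottle met the carrier floor at about 13 N, harder than the others. The pin was pressed home at about 41 N wrist force.
- **Last bar reading:** at the final look one of the two bar readings was hidden; the other matched the clamped value.

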